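Lean the washed power modules on the drying rack

TASK

Put all the power modules on the drying rack to dry: lift the hanging ones up and off their hooks, pick up the ones lying on the bench, and lean each against the rack's back wall, slot end up, its foot down on the base and against the foot stop, side by side without overlapping. When all of them are leaning there, and not before, push the blower's lever fully over to on. Do not disturb the solvent bottle, the solder spool or the multimeter.

Things in the scene. Friction and masses are not known exactly. Their poses are not given: they have to be found in the camera images.
- rack: fixed aluminium drying rack, base plate 6 mm thick, 360 mm long. Origin: underside of its centre, on the bench; y along its length, x from the foot stop towards the back wall, z up. Five upright pins (8 mm thick, at y=-160, -80, 0, 80, 160, up to 177 mm over the bench) on top of its back wall part it into four bays, each for one module.
- rack_stop (a point): middle of the top inner edge of the rack's foot stop, a strip 10 mm wide along the rack at its open edge; inner face at rack x=-39, top 18 mm over the bench
- rack_wall (a point): middle of the top front edge of the rack's back wall: front face at rack x=39, 12 mm thick, top 125 mm over the bench. A module with its foot against the stop and its back on this edge leans 30 degrees from upright, its slot end standing above the wall.
- stand: fixed hook stand. Origin: on the bench between two posts at x=0, y=+60 and -60 mm (12 mm thick, 252 mm high; base 12 mm thick, 90 x 240 mm). From each post an 8 mm round bar points to -x, level, axis 250 mm over the bench; its end turns up, 58 mm out, tip's top 14 mm above the axis. Hanging modules sit 35 mm out.
- hook_a (a point): tip of the stand's +y hook. To take a module off: raise it 11 to 23 mm (17 is best), then draw it off along the stand's -x by 50 mm or more
- hook_b (a point): tip of the stand's -y hook; as hook_a
- module_a: power module: aluminium bar 190 x 44 x 12 mm, 0.18 kg, circuit board on one face. Origin: centre of the plain back face; z out of the board face (bar from z=0 to 12), x along the length to the slot end (x=-95 to 95), y across (44 mm, grip here). Slot for hanging 24 mm wide, x=51 to 83, bridge beyond. None if absent. Starts hanging on the stand's +y hook, board towards the hook tip.
- module_b: power module: aluminium bar 190 x 44 x 12 mm, 0.18 kg, circuit board on one face. Origin: centre of the plain back face; z out of the board face (bar from z=0 to 12), x along the length to the slot end (x=-95 to 95), y across (44 mm, grip here). Slot for hanging 24 mm wide, x=51 to 83, bridge beyond. None if absent. Starts hanging on the stand's -y hook, board towards the hook tip.
- module_c: power module: aluminium bar 190 x 44 x 12 mm, 0.18 kg, circuit board on one face. Origin: centre of the plain back face; z out of the board face (bar from z=0 to 12), x along the length to the slot end (x=-95 to 95), y across (44 mm, grip here). Slot for hanging 24 mm wide, x=51 to 83, bridge beyond. None if absent. Starts lying on the bench, board up, slot end either way.
- module_d: power module: aluminium bar 190 x 44 x 12 mm, 0.18 kg, circuit board on one face. Origin: centre of the plain back face; z out of the board face (bar from z=0 to 12), x along the length to the slot end (x=-95 to 95), y across (44 mm, grip here). Slot for hanging 24 mm wide, x=51 to 83, bridge beyond. None if absent. Starts lying on the bench, board up, slot end either way.
- module_a_foot (a point): centre of this module's foot end (the end without slot): x=-95, y=0, z=6 mm in the module's frame
- module_b_foot (a point): centre of this module's foot end (the end without slot): x=-95, y=0, z=6 mm in the module's frame
- module_c_foot (a point): centre of this module's foot end (the end without slot): x=-95, y=0, z=6 mm in the module's frame
- module_d_foot (a point): centre of this module's foot end (the end without slot): x=-95, y=0, z=6 mm in the module's frame
- switch (a joint): toggle lever on the blower: angle in rad, 0 = off (leaning to the blower's -x, towards the robot), 1.0 = fully on (leaning to +x). It swings in the blower's x-z plane and stays where it is left.
- switch_tip (a point): tip of the toggle lever, centre of its ball knob (26 mm across), 70 mm from the pivot, which lies on the blower axis 82 mm over the bench
- blower: fixed bench blower, grey box 100 (x) x 80 (y) x 60 mm high carrying the toggle lever at the middle of its top. Origin: underside centre.
- solvent: bystander: white solvent bottle, 56 mm diameter, 130 mm high, origin at the centre of its underside
- spool: bystander: solder spool, 60 mm diameter, 40 mm high, origin at the centre of its underside
- meter: bystander: yellow multimeter 130 x 70 x 30 mm lying on the bench, origin at the centre of its underside

How it is judged:
By the outcome, as a careful person would: the job done as asked, in the order asked, and still so for the second after the job is handed in, with the robot touching nothing.
Of module_a, module_b, module_c, module_d only 3 to 4 are there at a start; the rules pass over those that are not, and their reading is None.
At some moment in a run one of module_c, module_d may be knocked a few centimetres aside while the robot is not near it.
It also fails if it takes over 210 s, if anything falls off the work surface, if the arm or the gripper's body presses on something with over 40 N, if the wrist force passes 120 N, or if a joint passes its speed limit or range.

ROBOT

A 6-joint arm with a two-finger parallel gripper is mounted at the origin on the work surface. World frame = base frame: x ahead of the robot, y to its left, z up, the work surface at z = 0. Lengths are in mm, angles in degrees, forces in N, time in s.
With the tool pointing down it reaches from about 350 to 875 mm from the base axis. Payload 4.2 kg.
Tool frame: the origin (TCP) lies midway between the tips of the shut fingers; the grasp point (between the pads) lies 19 mm behind it; z points along the fingers, x is the direction in which the jaws open and shut, and the axes are right-handed (so a half turn about z gives the same grasp; the last joint's range is limited). The gripper opens to 87 mm and grips with 3 to 60 N. Pads are 19 mm wide; open, the fingers measure 117 mm over their backs; the gripper's body (75 mm by 190 mm) begins 51 mm behind the grasp point.
Start: joints at [-55.141, 22.042, 0.453, 0, -68.411, -14.817], TCP at [214.208, -587.123, 187.85] pointing down, gripper open.
Joint ranges: [-179.83, 179.83], [-69.29, 118.12], [-61.27, 80.66], [-181.25, 117.63], [-171.15, -9.14], [-177.46, 177.46]. Speed limits (degrees/s): [159.86, 159.86, 180, 180, 180, 180].

INTERFACE

Orientations are given as a 3x3 rotation matrix whose columns are the frame's x, y, z axes.
In Python, from plant import manip, camera, calibration gives the robot as it stands.
- The arm moves only by the shell command python3 -m creep 'ROWS' [FORCE]. ROWS is JSON, a list of rows, each a list of 3 entries, a list of its own where there are three numbers: the finger opening in m, from 0 to 0.087, then the shift along the tool's x, y, z in m, then the turn, a rotation vector about the tool's x, y, z in degrees. In form: [[jaw, [tx, ty, tz], [wx, wy, wz]], ...]. A call has exactly 10 rows; each row is the pose to reach, as a shift and turn from the pose commanded when the call began, along the tool's axes at that moment; what a row does not reach only later rows make up. A row lasts 1/10 s, in which the tool goes at most 50 mm and 8.59 degrees, less where a joint would pass 70% of its speed; a pose out of reach is approached as far as the arm can. A call with a gripper value outside its range is refused whole. The fingers move at their own pace and stop on an object; FORCE is the grip in N (left out, the last holds). Time passes only in rows, so rows that repeat a pose let the fingers close, or fill a call up. It gives the time, the measured TCP pose, the force and the opening at its end, in the units of the state.
- manip.read_state(): the state, without advancing time (a new reading comes with each control period).
- camera(name): name is "scene" or "top" or "wrist"; returns (picture, depth): 480x640x3 uint8, red, green, blue; 480x640 float32, mm along the optical axis (not along the pixel's ray), 0 where there is no reading.
- calibration(name): a dict with "intrinsics" (3x3 intrinsics, pixels), "rvec" (rotation vector, rad) and "tvec" (3), from world to camera coordinates, as OpenCV has them; the wrist camera has in their place "hand_eye" (4x4, takes a point from camera to tool coordinates, whose origin is the TCP and whose axes are the tool frame's). Camera axes: x right, y down, z forward; pixel columns grow to the right and rows downward; lengths in mm; the calibration is good to about 2 mm. A picture is of the moment at which its call begins: read the wrist's pose just before it. calibration takes no time and is no camera call.
- manip.job_done(): hands the job in, once; it reports no verdict.
The state is a dict: "time": time; "qpos": joint angles; "qvel": joint speeds; "joint_efforts": joint torques, N m; "position": TCP position; "orientation": TCP orientation; "wrist_force": force on the tool from outside, world axes, zero at the start; "ft_torque": the same for the moment, N m; "width": finger opening in mm.
Only numpy, scipy, OpenCV 4.12 (cv2) and the standard library are available. Lean on these libraries where they do the work, as an engineer would, in place of code of your own. Each camera call takes 0.05 s, during which the arm holds its last target.

## Working session

There is one attempt and no reset: what is moved stays moved. The work goes in short steps, Python scripts to look and compute and a shell command to move; the robot and the scene stay as the last step left them, time stands still between calls to the robot, and variables do not carry over. Pictures are saved under pics/ and viewed, and the job is handed in when it is done.

```bash
ls -la; mkdir -p pics; python3 - <<'E'
from plant import manip,camera,calibration
import cv2,numpy as np
for n in ("scene","top","wrist"):
    p,d=camera(n); cv2.imwrite(f"pics/{n}0.png",p[:,:,::-1]); np.save(f"pics/{n}0_d.npy",d)
    print(n,calibration(n))
s=manip.read_state(); print(s)
E
```

```text
total 12
drwxr-xr-x  3 agent agent 4096 Dec  6 08:08 .
drwxr-xr-x 23 root  root  4096 Dec  6 08:08 ..
drwxr-xr-x  2 agent agent 4096 Dec  6 08:08 pics
scene {'intrinsics': array([[439.63995825,   0.        , 320.26477509],
       [  0.        , 439.63995825, 239.66114299],
       [  0.        ,   0.        ,   1.        ]]), 'rvec': array([ 1.20184439,  2.294411  , -0.94993008]), 'tvec': array([ 364.63432835, -209.76362222, 1511.33533357])}
top {'intrinsics': array([[516.29148382,   0.        , 326.40609085],
       [  0.        , 516.29148382, 238.42759296],
       [  0.        ,   0.        ,   1.        ]]), 'rvec': array([ 2.15864071, -2.11173237,  0.18748895]), 'tvec': array([ -60.02587082,  603.17469976, 1319.08277465])}
wrist {'intrinsics': array([[382.98239785,   0.        , 317.44137589],
       [  0.        , 382.98239785, 238.83133089],
       [  0.        ,   0.        ,   1.        ]]), 'hand_eye': array([[ 9.99998806e-01, -8.51391350e-04,  1.28973191e-03,
         2.38286483e-01],
       [ 4.98335939e-04,  9.67629403e-01,  2.52374899e-01,
        -6.90506767e+01],
     
[... 259 characters left out ...]
e-02,
       -6.84122169e+01, -1.48175789e+01]), 'qvel': array([ 0.03132294, -0.1256675 ,  0.24255458,  0.16746677,  0.03906602,
        0.08067784]), 'joint_efforts': array([-4.69212991e-04, -3.91052842e+01,  1.87588602e+01,  4.22238395e+00,
        1.23858510e-02, -1.43482835e-04]), 'position': array([ 214.02941205, -586.65920871,  187.02529533]), 'orientation': array([[-3.42580798e-01,  9.39488132e-01, -6.67750878e-04],
       [ 9.39486891e-01,  3.42581434e-01,  1.53063678e-03],
       [ 1.66677414e-03, -1.02976427e-04, -9.99998606e-01]]), 'wrist_force': array([ 0.32390996, -0.22949606, -0.20158893]), 'ft_torque': array([ 0.01241284, -0.00518409,  0.04246465]), 'width': 87.22498926415209}
```

View pics/scene0.png

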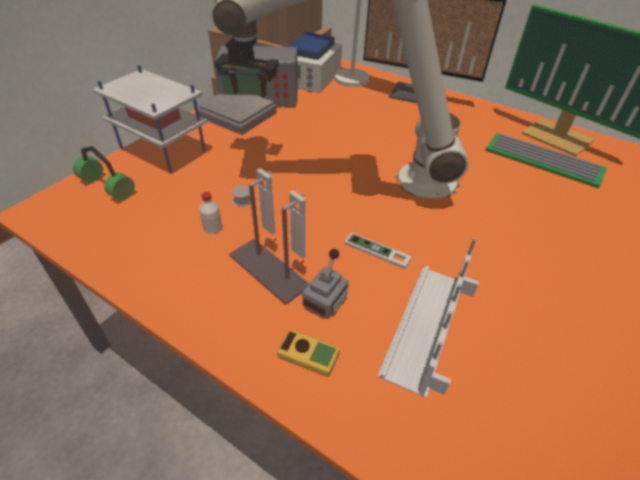

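View pics/top0.png

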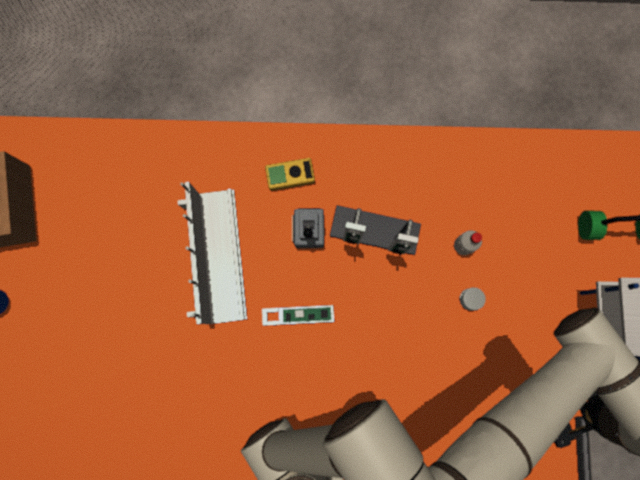

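View pics/wrist0.png

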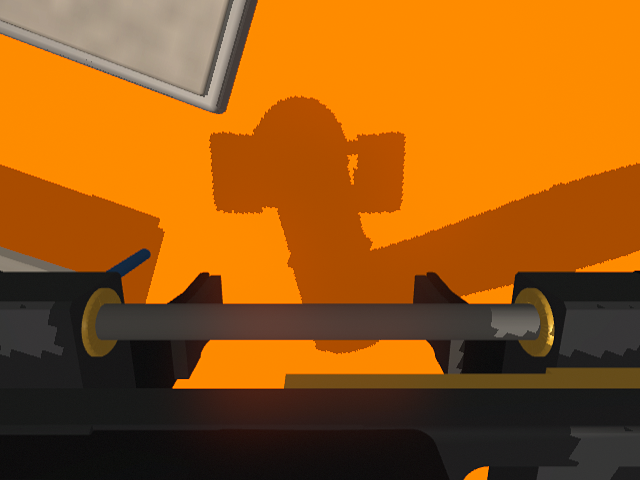

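```bash
cat > h.py <<'E'
import numpy as np,cv2
from plant import manip,camera,calibration
def cam(n,state=None):
    c=calibration(n);K=c["intrinsics"]
    if n=="wrist":
        H=c["hand_eye"];R=state["orientation"]@H[:3,:3];t=state["orientation"]@H[:3,3]+state["position"]
        return K,R,t            # R cam->world, t cam centre
    Rw=cv2.Rodrigues(c["rvec"])[0]; return K,Rw.T,-Rw.T@c["tvec"]
def ray(C,uv,z):
    K,R,t=C;uv=np.atleast_2d(uv).astype(float)
    d=np.c_[(uv[:,0]-K[0,2])/K[0,0],(uv[:,1]-K[1,2])/K[1,1],np.ones(len(uv))]@R.T
    return t+d*((z-t[2])/d[:,2])[:,None]
def cloud(C,d):
    K,R,t=C;v,u=np.mgrid[:480,:640]
    P=np.stack([(u-K[0,2])/K[0,0]*d,(v-K[1,2])/K[1,1]*d,d],-1)@R.T+t
    P[d<=0]=np.nan; return P
def proj(C,P):
    K,R,t=C;q=(np.atleast_2d(P)-t)@R;return np.c_[q[:,0]/q[:,2]*K[0,0]+K[0,2],q[:,1]/q[:,2]*K[1,1]+K[1,2]]
def snap(n,name):
    s=manip.read_state();p,d=camera(n);cv2.imwrite(f"pics/{name}.png",p[:,:,::-1]);np.savez(f"pics/{name}.npz",p=p,d=d,pos=s["position"],ori=s["orientation"]);return s,p,d
E
python3 - <<'E'
from h import *
p=cv2.imread("pics/top0.png");cv2.imwrite("pics/topz.png",cv2.resize(p[140:350,160:440],None,fx=2.8,fy=2.8,interpolation=cv2.INTER_CUBIC))
p=cv2.imread("pics/scene0.png");cv2.imwrite("pics/scenez.png",cv2.resize(p[150:400,220:490],None,fx=2.4,fy=2.4,interpolation=cv2.INTER_CUBIC))
C=cam("top");print(C[2],cam("scene")[2])
d=np.load("pics/top0_d.npy");P=cloud(C,d)
for u,v in [(60,300),(215,255),(194,200),(194,310),(300,315),(290,175),(309,230),(355,228),(407,238),(472,240),(473,298)]: print(u,v,P[v,u].round(1))
Ps=cloud(cam("scene"),np.load("pics/scene0_d.npy"))
for u,v in [(377,250),(420,330),(268,200),(300,230),(500,300)]: print(u,v,Ps[v,u].round(1))
E
```

```text
[ 372.86243698  -41.76672313 1402.3663337 ] [1230.81655185  371.89491253  898.82047755]
60 300 [428.9 665.6   1. ]
215 255 [559.6 255.8   5.1]
194 200 [692.3 301.5  86.9]
194 310 [410.1 304.9  -1.3]
300 315 [402.6  18.9  14. ]
290 175 [782.1  57.   32.8]
309 230 [607.4  -3.  150.8]
355 228 [ 592.6 -109.5  266.9]
407 238 [ 572.2 -225.7  268.6]
472 240 [ 595.8 -412.1  126.4]
473 298 [ 456.1 -435.9   39.6]
377 250 [415.3  33.9  16.1]
420 330 [580.4 245.7   2.2]
268 200 [ 582.2 -209.9  191.6]
300 230 [604.1 -94.4 167.4]
500 300 [373.9 377.   -0.5]
```

View pics/topz.png

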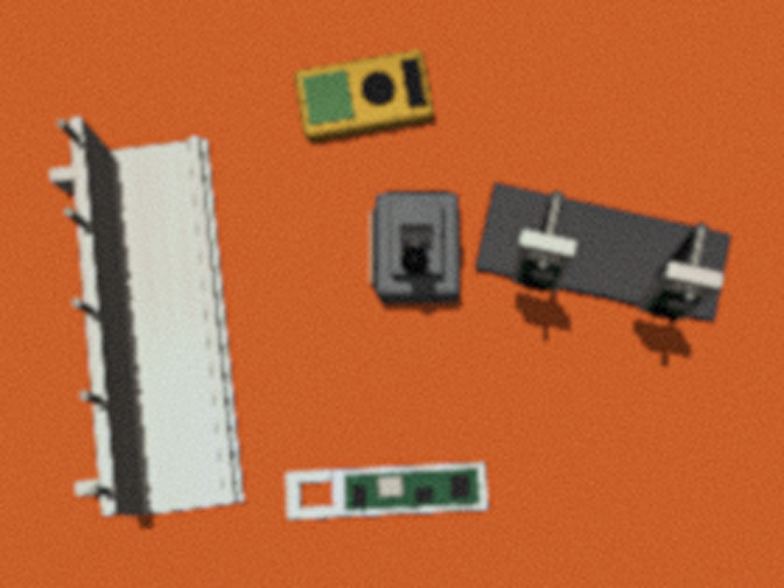

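View pics/scenez.png

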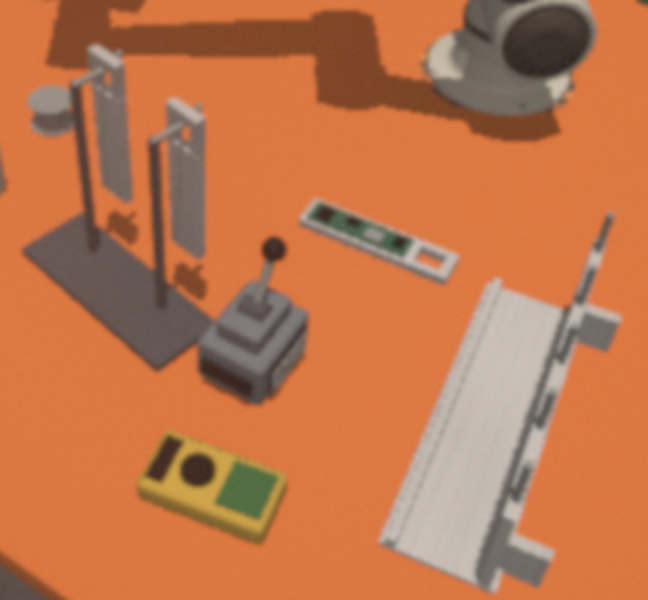

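```bash
python3 - <<'E'
from h import *
C=cam("top");p=cv2.imread("pics/top0.png");d=np.load("pics/top0_d.npy");P=cloud(C,d)
hsv=cv2.cvtColor(p,cv2.COLOR_BGR2HSV)
white=(hsv[:,:,1]<60)&(hsv[:,:,2]>120)
# rack outer right edge (stop) rows 190..318
w=white.copy();
def line(pts):
    vx,vy,x,y=cv2.fitLine(np.float32(pts),cv2.DIST_HUBER,0,.01,.01).ravel();return vx,vy,x,y
E=[];L=[];F=[]
for r in range(195,317,2):
    c=np.where(w[r,170:260])[0]+170
    E.append((c.max()+.5,r))
    # wall top strip: leftmost run
    dark=[k for k in range(c.min(),c.max()) if not w[r,k]]
    L.append((c.min()-.5,r)); 
    if dark: F.append((dark[0]-.5,r))
for nm,pts,z in (("stop outer",E,18),("wall back",L,125),("wall front",F,125)):
    W=ray(C,pts,z);v=line(W[:,:2]);print(nm,v,"ang",np.degrees(np.arctan2(v[1],v[0])))
    print(W[::12].round(1).tolist())
# rack end rows
# module c
m=((white|((hsv[:,:,0]>40)&(hsv[:,:,0]<95)&(hsv[:,:,1]>40)))).astype(np.uint8)
m[:290]=0;m[340:]=0;m[:,:250]=0;m[:,350:]=0
m=cv2.morphologyEx(m,cv2.MORPH_CLOSE,np.ones((9,9)))
cn=max(cv2.findContours(m,0,2)[0],key=cv2.contourArea)
W=ray(C,cn[:,0],12)[:,:2]
print("c",cv2.minAreaRect(np.float32(W)))
E
```

```text
stop outer (np.float32(0.9886949), np.float32(0.14994137), np.float32(559.2001), np.float32(186.05452)) ang 8.6235285
[[725.7, 211.7, 18.0], [658.4, 200.1, 18.0], [592.1, 191.3, 18.0], [526.9, 179.9, 18.0], [462.7, 171.4, 18.0], [399.5, 160.4, 18.0]]
wall back (np.float32(0.98872125), np.float32(0.14976741), np.float32(540.2298), np.float32(290.94223)) ang 8.613448
[[695.6, 313.9, 125.0], [634.4, 264.5, 125.0], [572.4, 295.6, 125.0], [512.3, 286.7, 125.0], [453.0, 277.9, 125.0], [394.3, 291.2, 125.0]]
wall front (np.float32(0.98858327), np.float32(0.15067574), np.float32(545.0107), np.float32(280.07697)) ang 8.666088
[[695.9, 303.8, 125.0], [628.5, 299.4, 125.0], [567.6, 282.8, 125.0], [502.6, 273.7, 125.0], [438.6, 264.7, 125.0]]
c ((402.84356689453125, 25.359283447265625), (43.24480056762695, 189.0783233642578), 3.9459402561187744)
```

```bash
cat >> h.py <<'E'
from scipy.spatial.transform import Rotation as Ro
def Rt(psi,p):
    psi,p=np.radians([psi,p]);h=np.array([np.cos(psi),np.sin(psi),0]);Z=np.array([0,0,1.])
    z=np.cos(p)*h-np.sin(p)*Z;y=np.sin(p)*h+np.cos(p)*Z;return np.c_[np.cross(y,z),y,z]
def plan(pos,psi=None,p=None,R=None):
    s=manip.read_state();O=s["orientation"]
    R=R if R is not None else (O if psi is None else Rt(psi,p))
    sh=O.T@(np.array(pos)-s["position"])/1000
    w=Ro.from_matrix(O.T@R).as_rotvec(degrees=True)
    print("t",round(s["time"],2),"pos",s["position"].round(1),"shift",sh.round(4).tolist(),"rot",w.round(2).tolist(),"rowsT",round(np.linalg.norm(sh)/.05,1),"rowsR",round(np.linalg.norm(w)/8.59,1))
E
python3 - <<'E'
from h import *
plan([420,-120,330],60,90)
E
```

```text
t 0.15 pos [ 214.  -586.7  187. ] shift [0.3681, 0.3534, -0.1424] rot [0.03, -0.09, -39.97] rowsT 10.6 rowsR 4.7
```

```bash
python3 -m creep '[[0.087,[0,0,-0.05],[0,0,0]],[0.087,[0,0,-0.1],[0,0,-5]],[0.087,[0.037,0.035,-0.142],[0,0,-10]],[0.087,[0.07,0.07,-0.142],[0,0,-15]],[0.087,[0.11,0.105,-0.142],[0,0,-20]],[0.087,[0.147,0.14,-0.142],[0,0,-25]],[0.087,[0.184,0.177,-0.142],[0,0,-30]],[0.087,[0.22,0.212,-0.142],[0,0,-35]],[0.087,[0.257,0.247,-0.142],[0,0,-40]],[0.087,[0.294,0.282,-0.142],[0,0,-40]]]'
python3 - <<'E'
from h import *
plan([535,120,320],98.6,90)
E
```

```text
time: 1.15
position: [370.7, -230.3, 329.8]
orientation: [[-0.867, 0.498, 0.0], [0.498, 0.867, 0.0], [-0.0, 0.0, -1.0]]
wrist_force: [1.3, -0.2, -0.2]
width: 87.2
t 1.15 pos [ 370.7 -230.3  329.8] shift [0.0321, 0.3856, 0.01] rot [0.01, 0.02, -38.49] rowsT 7.7 rowsR 4.5
```

```bash
python3 -m creep '[[0.087,[0,0.04,0.0],[0,0,-4]],[0.087,[0.008,0.085,0],[0,0,-9]],[0.087,[0.012,0.13,0.01],[0,0,-13]],[0.087,[0.016,0.175,0.01],[0,0,-18]],[0.087,[0.02,0.22,0.01],[0,0,-22]],[0.087,[0.024,0.265,0.01],[0,0,-27]],[0.087,[0.028,0.31,0.01],[0,0,-32]],[0.087,[0.032,0.35,0.01],[0,0,-38.5]],[0.087,[0.032,0.3856,0.01],[0,0,-38.5]],[0.087,[0.032,0.3856,0.01],[0,0,-38.5]]]'
python3 - <<'E'
from h import *
snap("wrist","w1");s,p,d=snap("top","t1");snap("scene","s1")
E
```

```text
time: 2.15
position: [536.5, 121.1, 317.8]
orientation: [[-0.988, -0.152, -0.003], [-0.152, 0.988, -0.001], [0.003, -0.0, -1.0]]
wrist_force: [-0.6, -0.4, -0.5]
width: 87.0
```

View pics/w1.png

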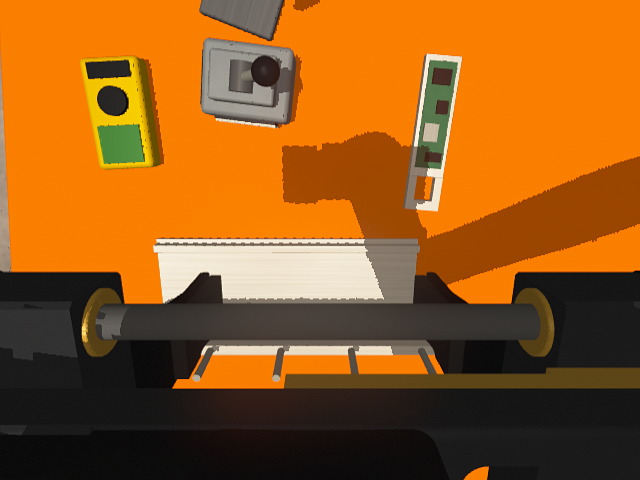

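View pics/t1.png

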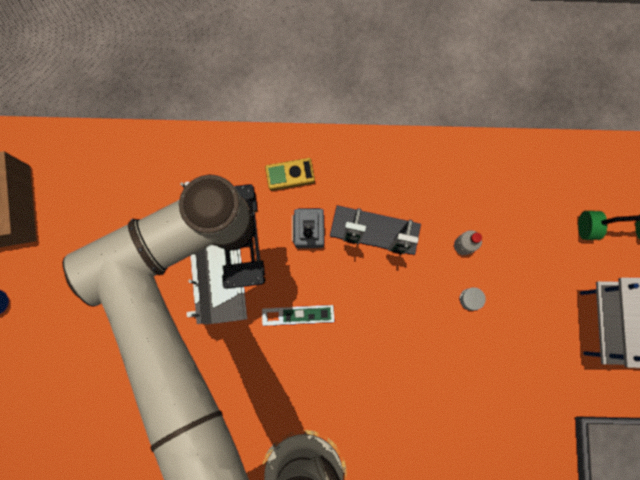

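View pics/s1.png

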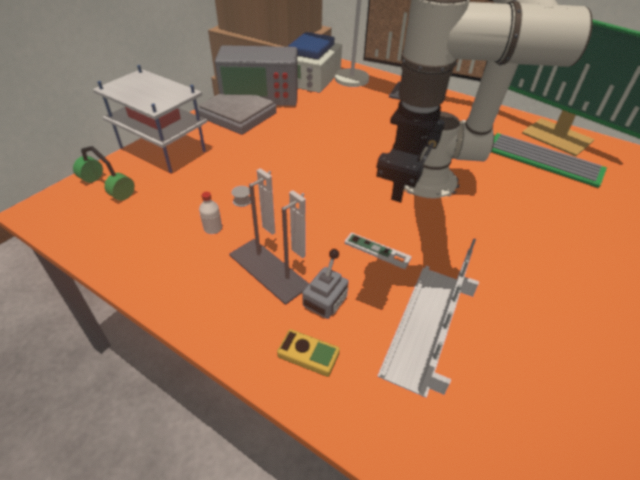

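```bash
python3 - <<'E'
from h import *
p=cv2.imread("pics/w1.png")
cv2.imwrite("pics/w1z.png",cv2.resize(p[230:390,145:445],None,fx=2.66,fy=2.66,interpolation=cv2.INTER_CUBIC))
E
```

```text
(no output)
```

View pics/w1z.png

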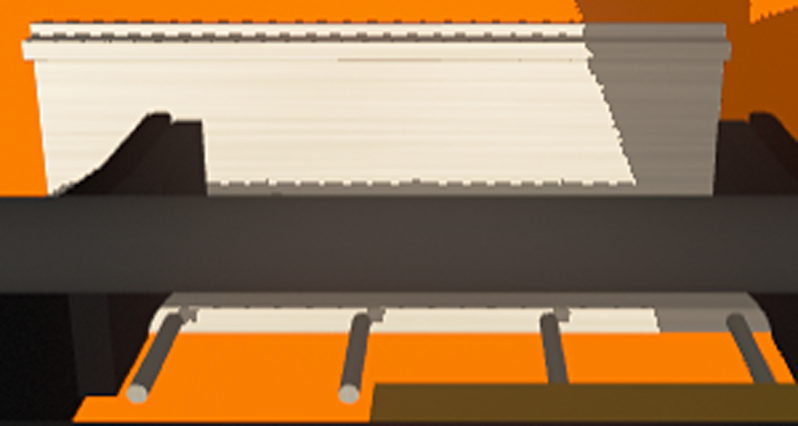

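```bash
python3 - <<'E'
from h import *
a=np.load("pics/w1.npz");C=cam("wrist",dict(position=a["pos"],orientation=a["ori"]))
q=lambda x,y:(x/2.66+144.7,y/2.66+229.7)
n=np.array([-.15,.9887])
def show(nm,pts,z):
    W=ray(C,[q(*k) for k in pts],z);print(nm,W.round(1).tolist(),"n",(W[:,:2]@n).round(1), "u",(W[:,:2]@[.9887,.15]).round(1))
show("stop outer top",[(22,40),(731,40)],18)
show("stop inner",[(22,60),(731,60)],18)
show("base corner",[(30,22),(726,22)],6)
show("wall front",[(200,307),(640,307)],125)
show("wall back",[(200,332),(640,332)],125)
show("pin tips",[(137,395),(349,394)],177)
show("knob",[((265-144.7)*2.66,(70-229.7)*2.66)],142)
P=cloud(C,a["d"]);print(P[95,265:270:2].round(1).tolist(),[P[int(v)][300].round(1).tolist() for v in (241,246,248,250,256,270,280,347,350)])
m=cv2.cvtColor(a["p"],cv2.COLOR_RGB2HSV)
E
```

```text
stop outer top [[743.6, 223.4, 18.0], [388.8, 169.2, 18.0]] n [109.3 109. ] u [768.7 409.8]
stop inner [[743.2, 234.0, 18.0], [386.5, 179.6, 18.0]] n [119.9 119.6] u [769.9 409. ]
base corner [[744.7, 217.2, 6.0], [389.6, 163.0, 6.0]] n [103.  102.7] u [768.9 409.7]
wall front [[621.1, 294.2, 125.0], [435.4, 266.0, 125.0]] n [197.7 197.7] u [658.2 470.4]
wall back [[620.0, 306.1, 125.0], [433.1, 277.7, 125.0]] n [209.7 209.6] u [658.9 469.8]
pin tips [[631.5, 302.8, 177.0], [552.1, 290.3, 177.0]] n [204.6 204.2] u [669.8 589.4]
knob [[601.9, 1.3, 142.0]] n [-89.] u [595.3]
[[607.4, 17.6, 84.9], [605.4, 17.3, 84.9], [603.2, 17.0, 85.8]] [[548.8, 191.7, 5.9], [547.8, 195.0, 18.9], [547.4, 198.1, 17.9], [547.0, 200.5, 19.1], [545.8, 212.7, 7.1], [542.9, 232.6, 8.3], [540.8, 248.4, 5.5], [530.9, 282.4, 125.8], [530.4, 285.7, 126.7]]
```

```bash
python3 - <<'E'
from h import *
a=np.load("pics/w1.npz");C=cam("wrist",dict(position=a["pos"],orientation=a["ori"]))
h=cv2.cvtColor(a["p"],cv2.COLOR_RGB2HSV);m=(~((h[:,:,0]<20)&(h[:,:,1]>150))).astype(np.uint8)
m[:40]=0;m[225:]=0;m[:,:395]=0;m[:,470:]=0
m=cv2.morphologyEx(m,cv2.MORPH_CLOSE,np.ones((21,21)))
cn=max(cv2.findContours(m,0,2)[0],key=cv2.contourArea)
print("wrist c",cv2.minAreaRect(np.float32(ray(C,cn[:,0],12)[:,:2])))
plan([404,8,120],93.9,110)
plan([404,8,10],93.9,110)
E
```

```text
wrist c ((404.0118408203125, 28.06250762939453), (46.81951904296875, 190.49717712402344), 4.2187347412109375)
t 2.3 pos [535.  117.5 319.5] shift [0.1456, -0.0887, 0.1997] rot [19.96, 0.75, 4.61] rowsT 5.3 rowsR 2.4
t 2.3 pos [535.  117.5 319.5] shift [0.1455, -0.0887, 0.3097] rot [19.96, 0.75, 4.61] rowsT 7.1 rowsR 2.4
```

```bash
python3 -m creep '[[0.087,[0.028,-0.018,0.04],[4,0,1]],[0.087,[0.056,-0.034,0.08],[8,0.3,2]],[0.087,[0.084,-0.05,0.12],[12,0.5,3]],[0.087,[0.112,-0.068,0.16],[16,0.6,4]],[0.087,[0.145,-0.088,0.2],[20,0.75,4.6]],[0.087,[0.145,-0.088,0.22],[20,0.75,4.6]],[0.087,[0.145,-0.088,0.25],[20,0.75,4.6]],[0.087,[0.145,-0.088,0.26],[20,0.75,4.6]],[0.087,[0.145,-0.088,0.26],[20,0.75,4.6]],[0.087,[0.145,-0.088,0.26],[20,0.75,4.6]]]' 15
python3 - <<'E'
from h import *
snap("wrist","w2");plan([404.8,8,6],94,110)
E
```

```text
time: 3.3
position: [405.4, 8.8, 60.6]
orientation: [[-0.998, -0.062, 0.025], [-0.067, 0.938, -0.341], [-0.002, -0.342, -0.94]]
wrist_force: [-0.2, -0.2, 0.1]
width: 86.9
t 3.35 pos [405.7   9.2  60.8] shift [0.0012, 0.0176, 0.0519] rot [0.06, 0.12, -0.19] rowsT 1.1 rowsR 0.0
```

View pics/w2.png

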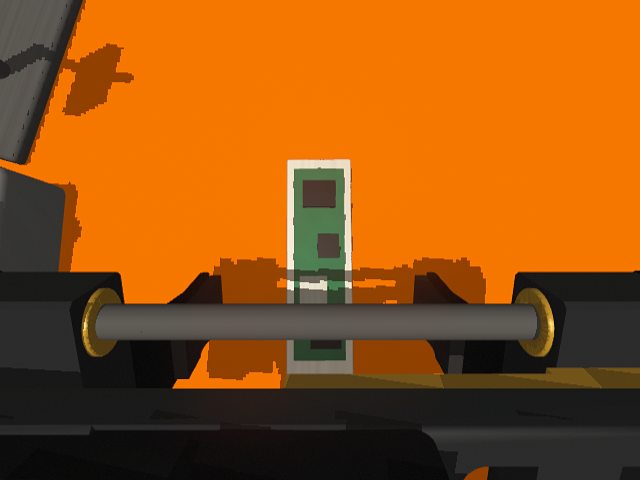

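```bash
python3 - <<'E'
from h import *
a=np.load("pics/w2.npz");C=cam("wrist",dict(position=a["pos"],orientation=a["ori"]))
W=ray(C,[(288,160),(351,160),(287,370),(353.5,370)],12);print(W.round(1),np.linalg.norm(W[0]-W[1]))
E
python3 -m creep '[[0.087,[0.001,0.006,0.017],[0,0,0]],[0.087,[0.001,0.012,0.034],[0,0,0]],[0.087,[0.001,0.0175,0.045],[0,0,0]],[0.087,[0.001,0.0175,0.052],[0,0,0]],[0.087,[0.001,0.0175,0.052],[0,0,0]],[0.03,[0.001,0.0175,0.052],[0,0,0]],[0.03,[0.001,0.0175,0.052],[0,0,0]],[0.03,[0.001,0.0175,0.052],[0,0,0]],[0.03,[0.001,0.0175,0.052],[0,0,0]],[0.03,[0.001,0.0175,0.052],[0,0,0]]]' 30
python3 - <<'E'
from h import *
plan([404.8,8,6],94,110)
E
```

```text
[[430.3 -65.2  12. ]
 [387.  -68.   12. ]
 [420.5  75.3  12. ]
 [377.1  72.3  12. ]] 43.38250201256299
time: 4.35
position: [404.4, 8.0, 5.2]
orientation: [[-0.998, -0.064, 0.025], [-0.068, 0.938, -0.341], [-0.002, -0.342, -0.94]]
wrist_force: [0.3, 0.5, 0.3]
width: 54.7
t 4.35 pos [404.4   8.    5.2] shift [-0.0004, -0.0003, -0.0008] rot [0.01, 0.05, -0.12] rowsT 0.0 rowsR 0.0
```

```bash
python3 -m creep '[[0.03,[0,0,0],[0,0,0]],[0.03,[0,0,0],[0,0,0]],[0.03,[0,0,0],[0,0,0]],[0.03,[0,0,0],[0,0,0]],[0.03,[0,0,0],[0,0,0]],[0.03,[0,-0.004,-0.01],[0,0,0]],[0.03,[0,-0.012,-0.035],[0,0,0]],[0.03,[0,-0.024,-0.07],[0,0,0]],[0.03,[0,-0.034,-0.1],[0,0,0]],[0.03,[0,-0.034,-0.1],[0,0,0]]]' 30
python3 - <<'E'
from h import *
snap("wrist","w3");snap("scene","s3")
plan([440.3+20,80,180],98.65,50)
E
```

```text
time: 5.35
position: [406.7, 12.2, 113.9]
orientation: [[-0.998, -0.062, 0.032], [-0.069, 0.939, -0.336], [-0.009, -0.337, -0.941]]
wrist_force: [-0.2, 1.3, 0.4]
width: 30.3
t 5.45 pos [404.   10.3 110.8] shift [-0.0611, 0.0383, -0.0874] rot [-59.91, 1.0, -4.89] rowsT 2.3 rowsR 7.0
```

View pics/w3.png

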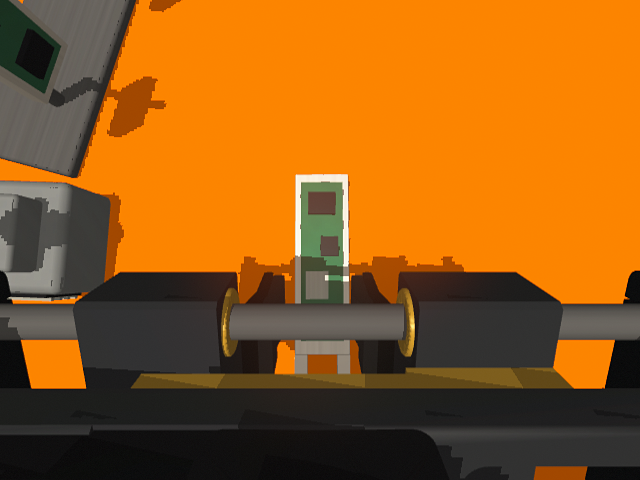

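View pics/s3.png

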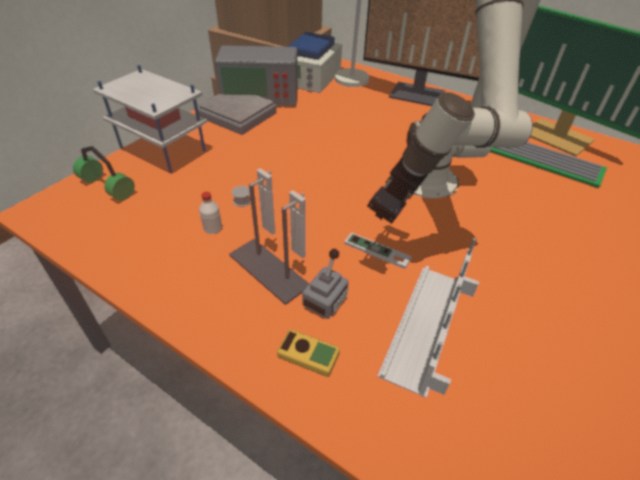

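```bash
python3 - <<'E'
from h import *
a=np.load("pics/w3.npz");C=cam("wrist",dict(position=a["pos"],orientation=a["ori"]))
W=ray(C,[(295.5,175.5),(348.5,175.5),(294.5,370),(350.5,370)],12);print(W.round(1),np.linalg.norm(W[0]-W[1]))
plan([404.8,8,40],94,105)
plan([404.8,8,6],94,105)
E
```

```text
[[430.6 -64.4  12. ]
 [386.9 -67.3  12. ]
 [419.8  92.   12. ]
 [375.6  88.9  12. ]] 43.82866122403129
t 5.45 pos [404.   10.3 110.8] shift [-0.0005, 0.022, 0.0673] rot [-4.94, 0.09, -0.15] rowsT 1.4 rowsR 0.6
t 5.45 pos [404.   10.3 110.8] shift [-0.0004, 0.0336, 0.0993] rot [-4.94, 0.09, -0.15] rowsT 2.1 rowsR 0.6
```

```bash
python3 -m creep '[[0.07,[0,0,0],[-2,0,0]],[0.06,[0,0.005,0.015],[-5,0,0]],[0.055,[0,0.012,0.037],[-5,0,0]],[0.055,[0,0.022,0.067],[-5,0,0]],[0.055,[0,0.029,0.085],[-5,0,0]],[0.055,[0,0.0325,0.096],[-5,0,0]],[0.055,[0,0.0336,0.099],[-5,0,0]],[0.055,[0,0.0336,0.099],[-5,0,0]],[0.055,[0,0.0336,0.099],[-5,0,0]],[0.055,[0,0.0336,0.099],[-5,0,0]]]' 30
python3 - <<'E'
from h import *
plan([404.8,8,0],94,105)
E
```

```text
time: 6.45
position: [404.6, 8.1, 6.5]
orientation: [[-0.998, -0.065, 0.02], [-0.068, 0.964, -0.258], [-0.002, -0.258, -0.966]]
wrist_force: [0.4, -0.3, 0.3]
width: 54.9
t 6.45 pos [404.6   8.1   6.5] shift [-0.0001, 0.0016, 0.0063] rot [0.03, 0.1, -0.12] rowsT 0.1 rowsR 0.0
```

```bash
python3 -m creep '[[0.055,[0,0.0003,0.001],[0,0,0]],[0.055,[0,0.0005,0.002],[0,0,0]],[0.055,[0,0.0008,0.003],[0,0,0]],[0.055,[0,0.001,0.004],[0,0,0]],[0.055,[0,0.0013,0.005],[0,0,0]],[0.055,[0,0.0013,0.005],[0,0,0]],[0.055,[0,0.0013,0.005],[0,0,0]],[0.055,[0,0.0013,0.005],[0,0,0]],[0.055,[0,0.0013,0.005],[0,0,0]],[0.055,[0,0.0013,0.005],[0,0,0]]]' 30
python3 - <<'E'
from h import *
s=manip.read_state();print(s["position"],s["wrist_force"],s["ft_torque"])
E
```

```text
time: 7.45
position: [404.3, 7.8, 0.9]
orientation: [[-0.998, -0.065, 0.019], [-0.068, 0.964, -0.258], [-0.001, -0.259, -0.966]]
wrist_force: [0.9, 0.5, -0.1]
width: 54.4
[404.28987026   7.76816672   0.9301184 ] [ 0.88322965  0.51475658 -0.05976862] [0.55824307 0.10291584 0.03420391]
```

```bash
python3 -m creep '[[0.05,[0,0.0003,0.001],[0,0,0]],[0.05,[0,0.0005,0.002],[0,0,0]],[0.05,[0,0.0008,0.003],[0,0,0]],[0.05,[0,0.001,0.004],[0,0,0]],[0.05,[0,0.001,0.004],[0,0,0]],[0.05,[0,0.001,0.004],[0,0,0]],[0.05,[0,0.001,0.004],[0,0,0]],[0.05,[0,0.001,0.004],[0,0,0]],[0.05,[0,0.001,0.004],[0,0,0]],[0.05,[0,0.001,0.004],[0,0,0]]]' 30
python3 - <<'E'
from h import *
s=manip.read_state();print(s["position"],s["wrist_force"],s["ft_torque"])
E
```

```text
time: 8.45
position: [404.3, 7.7, -3.2]
orientation: [[-0.998, -0.065, 0.019], [-0.068, 0.964, -0.258], [-0.001, -0.259, -0.966]]
wrist_force: [0.3, 0.4, -0.4]
width: 50.1
[404.28763191   7.7042806   -3.18824603] [ 0.29901203  0.35146083 -0.44667543] [0.60545491 0.15505672 0.04048042]
```

```bash
python3 -m creep '[[0.035,[0,0,0],[0,0,0]],[0.035,[0,0,0],[0,0,0]],[0.035,[0,0,0],[0,0,0]],[0.035,[0,0,0],[0,0,0]],[0.035,[0,0,0],[0,0,0]],[0.035,[0,0,0],[0,0,0]],[0.035,[0,0,0],[0,0,0]],[0.035,[0,0,0],[0,0,0]],[0.035,[0,0,0],[0,0,0]],[0.035,[0,0,0],[0,0,0]]]' 25
python3 - <<'E'
from h import *
s=manip.read_state();print(s["position"],s["wrist_force"],s["ft_torque"])
E
```

```text
time: 9.45
position: [404.3, 7.7, -3.2]
orientation: [[-0.998, -0.065, 0.019], [-0.068, 0.964, -0.258], [-0.001, -0.259, -0.966]]
wrist_force: [0.2, 0.2, -0.3]
width: 35.1
[404.26812112   7.6790472   -3.2076931 ] [ 0.15598461  0.15619672 -0.26446249] [0.54414304 0.09795549 0.03556014]
```

```bash
python3 - <<'E'
from h import *
s,p,d=snap("wrist","w4");
C=cam("wrist",s);P=cloud(C,d)
for u,v in [(320,100),(30,100),(600,100),(322,215)]:print(u,v,P[v,u].round(1))
s,p,d=snap("scene","s4");cv2.imwrite("pics/s4z.png",cv2.resize(p[150:300,330:490,::-1],None,fx=4,fy=4,interpolation=cv2.INTER_CUBIC))
E
```

```text
320 100 [408.5 -82.9   0.7]
30 100 [ 5.637e+02 -7.250e+01  5.000e-01]
600 100 [258.6 -93.2  -0. ]
322 215 [403.4 -20.6  14.7]
```

View pics/w4.png

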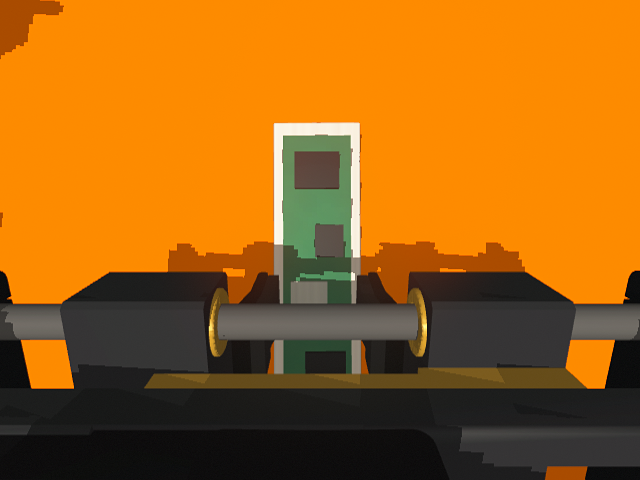

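View pics/s4z.png

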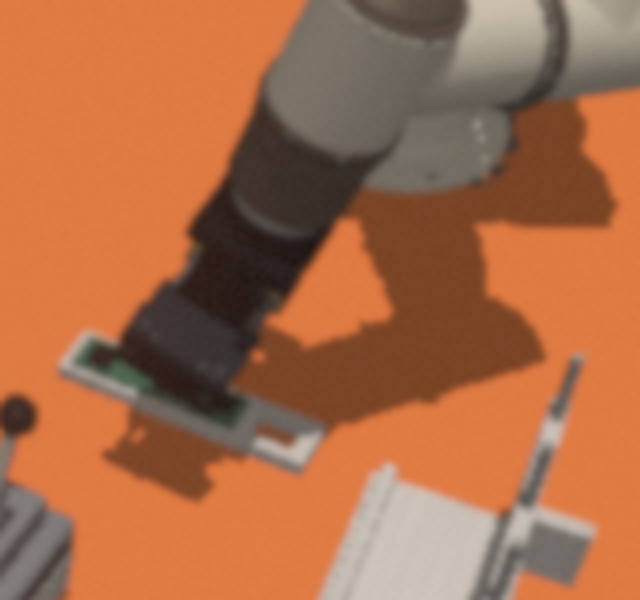

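```bash
python3 - <<'E'
from h import *
a=np.load("pics/w4.npz");C=cam("wrist",dict(position=a["pos"],orientation=a["ori"]));P=cloud(C,a["d"])
T=(P-a["pos"])@a["ori"]
for u in range(240,276,5):
    print(u,[T[v,u].round(0).tolist() for v in (285,297,345,360,372)])
E
```

```text
240 [[-41.0, 7.0, -6.0], [-41.0, 13.0, -7.0], [-22.0, -11.0, -98.0], [-22.0, -7.0, -100.0], [-22.0, -4.0, -101.0]]
245 [[-38.0, 7.0, -7.0], [-27.0, -11.0, -64.0], [-22.0, -8.0, -93.0], [-22.0, -3.0, -94.0], [-22.0, 1.0, -93.0]]
250 [[-36.0, 7.0, -5.0], [-25.0, -11.0, -64.0], [-22.0, -3.0, -85.0], [-22.0, 2.0, -85.0], [-22.0, 6.0, -86.0]]
255 [[-25.0, -11.0, -51.0], [-23.0, -11.0, -65.0], [-20.0, -2.0, -84.0], [-20.0, 3.0, -84.0], [-20.0, 7.0, -85.0]]
260 [[-23.0, -11.0, -52.0], [-22.0, -10.0, -61.0], [-18.0, -3.0, -85.0], [-18.0, 2.0, -85.0], [-19.0, 7.0, -84.0]]
265 [[-21.0, -9.0, -47.0], [-19.0, -10.0, -62.0], [-17.0, -2.0, -82.0], [-17.0, 3.0, -83.0], [-17.0, 7.0, -84.0]]
270 [[-19.0, -9.0, -47.0], [-18.0, -10.0, -62.0], [-18.0, 8.0, -65.0], [-25.0, 45.0, -17.0], [-25.0, 52.0, -17.0]]
275 [[-17.0, -9.0, -47.0], [-17.0, -5.0, -50.0], [-21.0, 32.0, -24.0], [-21.0, 39.0, -27.0], [-21.0, 45.0, -28.0]]
```

```bash
python3 - <<'E'
from h import *
for nm in ("w4","w2"):
    a=np.load(f"pics/{nm}.npz");C=cam("wrist",dict(position=a["pos"],orientation=a["ori"]));P=cloud(C,a["d"])
    T=(P-a["pos"])@a["ori"];ok=(T[...,2]<-20)&(abs(T[...,1])<14)&(T[...,2]>-58)
    v,u=np.where(ok[:300]);
    print(nm,np.nanmax(T[:300][ok[:300]][:,2]),[ (u_,int(v[u==u_].min()),T[v[u==u_].min(),u_].round(1).tolist()) for u_ in sorted(set(u))[::6]])
p=cv2.imread("pics/w4.png");cv2.imwrite("pics/w4z.png",cv2.resize(p[235:385,225:415],None,fx=4,fy=4,interpolation=cv2.INTER_CUBIC))
E
```

```text
w4 -20.001157323665602 [(np.int64(250), 291, [-25.9, -10.7, -57.2]), (np.int64(256), 278, [-25.8, -10.7, -42.6]), (np.int64(262), 272, [-24.1, -11.2, -36.5]), (np.int64(268), 275, [-21.7, -9.3, -35.2]), (np.int64(274), 275, [-18.9, -9.5, -35.7]), (np.int64(283), 298, [-16.7, 8.3, -20.1]), (np.int64(289), 298, [-13.7, 8.2, -20.4]), (np.int64(295), 282, [-10.4, -0.8, -21.7]), (np.int64(301), 282, [-7.6, -0.2, -20.2]), (np.int64(307), 281, [-4.6, -1.1, -21.0]), (np.int64(313), 281, [-1.7, -1.2, -21.5]), (np.int64(319), 281, [1.3, -0.9, -20.7]), (np.int64(325), 281, [4.2, -1.2, -21.4]), (np.int64(331), 294, [7.2, 6.0, -20.5]), (np.int64(339), 298, [11.3, 8.4, -20.1]), (np.int64(346), 297, [14.7, 7.4, -21.0]), (np.int64(357), 275, [18.2, -9.5, -35.7]), (np.int64(363), 275, [20.8, -9.8, -36.6]), (np.int64(369), 272, [23.5, -11.0, -35.9]), (np.int64(375), 272, [26.3, -10.8, -35.3]), (np.int64(381), 282, [26.8, -11.3, -48.9])]
w2 -34.27385901099456 [(np.int64(184), 290, [-51.6, -11.4, -57.7]), (np.int64(190), 284, [-51.6, -11.1, -50.6]), (np.int64(196), 277, [-51.6, -11.1, -42.4]), (np.int64(202), 272, [-50.8, -11.2, -36.4]), (np.int64(208), 272, [-48.0, -11.4, -37.0]), (np.int64(214), 275, [-45.7, -9.7, -36.1]), (np.int64(220), 275, [-43.1, -9.5, -35.5]), (np.int64(416), 275, [45.0, -9.0, -34.3]), (np.int64(422), 275, [47.3, -9.5, -35.6]), (np.int64(428), 272, [49.7, -11.2, -36.4]), (np.int64(434), 272, [52.2, -11.3, -36.9]), (np.int64(440), 278, [52.9, -10.9, -43.3]), (np.int64(446), 285, [53.0, -10.8, -51.0])]
```

View pics/w4z.png

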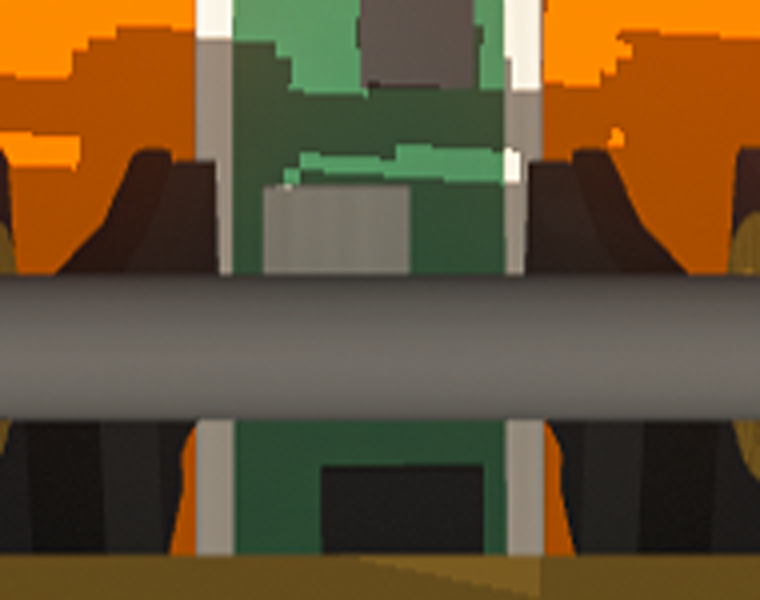

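```bash
python3 - <<'E'
from h import *
a=np.load("pics/s4.npz");C=cam("scene");P=cloud(C,a["d"])
s=manip.read_state();O=s["orientation"];
for z in (0,-19,-35):
    for x in (-25,25): print(z,x,((proj(C,s["position"]+O@[x,0,z])-[330,150])*4).round(0))
E
```

```text
0 -25 [[145. 416.]]
0 25 [[175. 374.]]
-19 -25 [[154. 401.]]
-19 25 [[184. 358.]]
-35 -25 [[162. 387.]]
-35 25 [[192. 345.]]
```

```bash
python3 - <<'E'
from h import *
p=cv2.imread("pics/s4.png");cv2.imwrite("pics/s4zz.png",cv2.resize(p[200:275,340:440],None,fx=8,fy=8,interpolation=cv2.INTER_CUBIC))
E
```

```text
(no output)
```

View pics/s4zz.png

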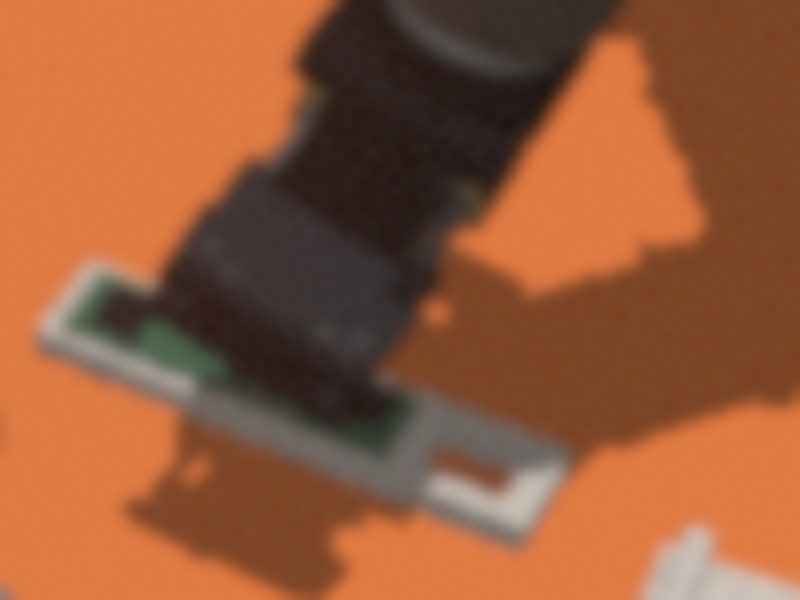

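```bash
python3 - <<'E'
from h import *
a=np.load("pics/s4.npz");C=cam("scene");P=cloud(C,a["d"])
print(proj(C,[[430.5,-65,12],[387,-67.5,12],[417,124,12]]))
s=manip.read_state();O=s["orientation"]
T=(P-s["position"])@O
for v in range(235,258,3): print(v,[(u,T[v,u].round(0).tolist()) for u in range(364,392,4)])
E
```

```text
[[344.24612323 239.86399598]
 [351.32822358 231.11528682]
 [405.36381245 265.04860273]]
235 [(364, [-91.0, -24.0, -133.0]), (368, [-95.0, -14.0, -145.0]), (372, [-86.0, -6.0, -143.0]), (376, [-83.0, 2.0, -148.0]), (380, [-77.0, 10.0, -149.0]), (384, [-64.0, 18.0, -144.0]), (388, [-56.0, 26.0, -143.0])]
238 [(364, [-85.0, -21.0, -117.0]), (368, [-92.0, -11.0, -133.0]), (372, [-92.0, -2.0, -140.0]), (376, [-90.0, 6.0, -146.0]), (380, [-83.0, 14.0, -146.0]), (384, [-74.0, 22.0, -145.0]), (388, [-67.0, 31.0, -145.0])]
241 [(364, [-86.0, -17.0, -108.0]), (368, [-88.0, -8.0, -119.0]), (372, [-93.0, 1.0, -132.0]), (376, [-95.0, 10.0, -143.0]), (380, [-90.0, 19.0, -145.0]), (384, [-82.0, 27.0, -144.0]), (388, [-75.0, 35.0, -145.0])]
244 [(364, [-7.0, -21.0, -10.0]), (368, [-88.0, -4.0, -109.0]), (372, [-87.0, 5.0, -116.0]), (376, [-93.0, 14.0, -130.0]), (380, [-96.0, 23.0, -142.0]), (384, [-94.0, 31.0, -148.0]), (388, [-82.0, 39.0, -143.0])]
247 [(364, [-15.0, -16.0, -8.0]), (368, [-10.0, -7.0, -12.0]), (372, [-86.0, 8.0, -105.0]), (376, [-88.0, 17.0, -116.0]), (380, [-89.0, 26.0, -125.0]), (384, [-93.0, 35.0, -137.0]), (388, [19.0, 40.0, -26.0])]
250 [(364, [-22.0, -12.0, -6.0]), (368, [-21.0, -2.0, -14.0]), (372, [-15.0, 8.0, -16.0]), (376, [-87.0, 21.0, -105.0]), (380, [-87.0, 30.0, -114.0]), (384, [-92.0, 39.0, -127.0]), (388, [5.0, 45.0, -30.0])]
253 [(364, [-26.0, -7.0, 1.0]), (368, [-20.0, 2.0, -2.0]), (372, [-22.0, 12.0, -13.0]), (376, [-19.0, 22.0, -20.0]), (380, [-16.0, 31.0, -25.0]), (384, [-8.0, 40.0, -26.0]), (388, [-3.0, 50.0, -29.0])]
256 [(364, [-34.0, -2.0, 2.0]), (368, [-33.0, 8.0, -6.0]), (372, [-24.0, 17.0, -5.0]), (376, [-20.0, 26.0, -10.0]), (380, [-24.0, 36.0, -24.0]), (384, [-18.0, 45.0, -26.0]), (388, [-14.0, 54.0, -31.0])]
```

```bash
cat >> h.py <<'E'
OFF=35.5
def tip():
    s=manip.read_state();return s["position"]-OFF*s["orientation"][:,2]
def plant_(tp,psi=None,p=None,R=None):
    s=manip.read_state();R=R if R is not None else (s["orientation"] if psi is None else Rt(psi,p))
    print("tip",tip().round(1),"f",s["wrist_force"].round(1),"w",round(s["width"],1),end=" ");plan(np.array(tp)+OFF*R[:,2],R=R)
E
python3 - <<'E'
from h import *
plant_([404.8,8,5],94,105)
E
```

```text
tip [403.6  16.9  31.1] f [-0.8  0.4  1.3] w 35.0 t 9.55 pos [404.3   7.7  -3.2] shift [-0.0005, -0.0019, 0.0275] rot [-0.01, 0.04, -0.11] rowsT 0.6 rowsR 0.0
```

```bash
python3 -m creep '[[0.06,[0,0,0],[0,0,0]],[0.06,[0,0,0],[0,0,0]],[0.06,[0,0,0],[0,0,0]],[0.06,[0,0,0],[0,0,0]],[0.06,[0,0,0],[0,0,0]],[0.06,[0,-0.001,0.01],[0,0,0]],[0.06,[-0.0005,-0.002,0.017],[0,0,0]],[0.06,[-0.0005,-0.002,0.023],[0,0,0]],[0.06,[-0.0005,-0.002,0.0265],[0,0,0]],[0.06,[-0.0005,-0.002,0.0265],[0,0,0]]]' 30
python3 -m creep '[[0.035,[0,0,0],[0,0,0]],[0.035,[0,0,0],[0,0,0]],[0.035,[0,0,0],[0,0,0]],[0.035,[0,0,0],[0,0,0]],[0.035,[0,0,0],[0,0,0]],[0.035,[0,0,0],[0,0,0]],[0.035,[0,0,0],[0,0,0]],[0.035,[0,0,0],[0,0,0]],[0.035,[0,0,0],[0,0,0]],[0.035,[0,0,0],[0,0,0]]]' 30
python3 - <<'E'
from h import *
plant_([404.8,8,5],94,105)
E
```

```text
time: 10.55
position: [405.0, -1.5, -28.6]
orientation: [[-0.998, -0.066, 0.018], [-0.068, 0.964, -0.259], [-0.0, -0.26, -0.966]]
wrist_force: [0.1, -1.1, -0.2]
width: 60.1
time: 11.55
position: [405.6, -0.8, -28.1]
orientation: [[-0.998, -0.066, 0.019], [-0.068, 0.964, -0.258], [-0.002, -0.259, -0.966]]
wrist_force: [-2.2, 2.0, 6.1]
width: 43.9
tip [404.9   8.3   6.2] f [-2.2  2.   6.1] w 43.9 t 11.55 pos [405.6  -0.8 -28.1] shift [0.0002, 0.0, 0.0012] rot [0.0, 0.07, -0.1] rowsT 0.0 rowsR 0.0
```

```bash
python3 -m creep '[[0.035,[0,0,0],[0,0,0]],[0.035,[0,-0.0026,-0.0097],[0,0,0]],[0.035,[0,-0.0065,-0.024],[0,0,0]],[0.035,[0,-0.013,-0.048],[0,0,0]],[0.035,[0,-0.02,-0.075],[0,0,0]],[0.035,[0,-0.028,-0.105],[0,0,0]],[0.035,[0,-0.036,-0.135],[0,0,0]],[0.035,[0,-0.039,-0.145],[0,0,0]],[0.035,[0,-0.039,-0.145],[0,0,0]],[0.035,[0,-0.039,-0.145],[0,0,0]]]' 45
python3 - <<'E'
from h import *
s,p,d=snap("wrist","w5");C=cam("wrist",s);P=cloud(C,d);T=(P-s["position"])@s["orientation"]
for v in range(60,300,15):print(v,T[v,300].round(0),T[v,340].round(0))
plant_([470,70,180],98.65,45)
E
```

```text
time: 12.55
position: [404.2, -1.7, 120.9]
orientation: [[-0.998, -0.065, 0.017], [-0.067, 0.964, -0.259], [0.001, -0.259, -0.966]]
wrist_force: [-0.1, -0.4, -1.6]
width: 43.5
60 [ -14. -134.  161.] [  20. -134.  160.]
75 [ -14. -122.  157.] [  20. -122.  158.]
90 [ -14. -109.  154.] [  20. -109.  153.]
105 [-14. -97. 151.] [ 20. -97. 151.]
120 [-14. -84. 146.] [ 20. -84. 148.]
135 [ -7. -70. -24.] [ 10. -70. -23.]
150 [ -7. -64. -26.] [ 10. -64. -26.]
165 [ -7. -58. -32.] [ 10. -58. -32.]
180 [ -7. -52. -33.] [ 10. -52. -34.]
195 [ -7. -45. -35.] [ 10. -45. -35.]
210 [ -7. -38. -31.] [ 10. -39. -34.]
225 [ -7. -32. -35.] [ 10. -32. -34.]
240 [ -7. -26. -36.] [ 10. -26. -36.]
255 [ -7. -19. -36.] [ 10. -21. -42.]
270 [ -7. -13. -40.] [ 10. -14. -42.]
285 [ -7.  -7. -41.] [ 10.  -7. -41.]
tip [403.5   7.3 154.9] f [-0.2 -0.7 -2.9] w 43.4 t 12.6 pos [404.   -1.9 120.6] shift [-0.0685, 0.0802, -0.0572] rot [-60.02, 1.2, -4.87] rowsT 2.4 rowsR 7.0
```

View pics/w5.png

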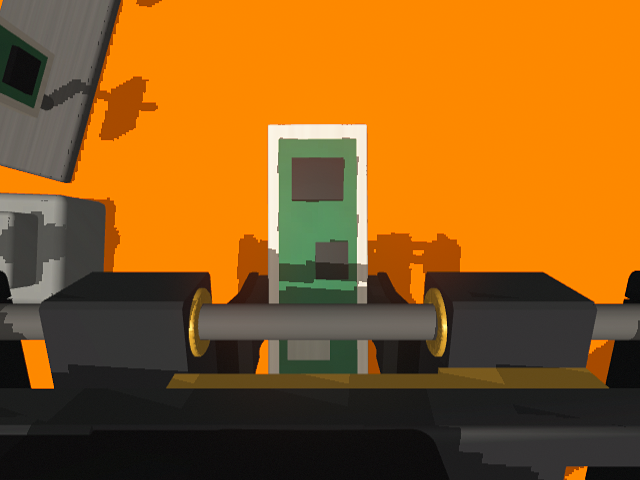

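```bash
cat >> h.py <<'E'
RO=np.array([558.9,245.3,0]);RX=np.array([-.15,.9887,0]);RY=np.array([-.9887,-.15,0])
def place(L,x,z,y,Bt,p0):
    """module lean L, back foot edge at rack x,z ; Bt its tool coords; p0 = tool pitch - lean"""
    R=Rt(98.63,p0+L);B=RO+RX*x+RY*y+np.array([0,0,z]);pos=B-R@np.array(Bt)
    s=manip.read_state();Bn=s["position"]+s["orientation"]@np.array(Bt)-RO
    print("now B rack x %.1f y %.1f z %.1f"%(Bn@RX,Bn@RY,Bn[2]),"f",s["wrist_force"].round(1),"w",round(s["width"],1),"q",s["qpos"].round(0));plan(pos,R=R)
E
python3 - <<'E'
from h import *
place(25,-24,110,-40,[.5,-70.9,-11.4],15)
E
```

```text
now B rack x -286.4 y 196.1 z 150.1 f [-0.2 -0.7 -2.9] w 43.4 q [ 34.   5. -41.  16. -53. -41.]
t 12.6 pos [404.   -1.9 120.6] shift [-0.2089, 0.2509, -0.1056] rot [-65.02, 1.41, -4.83] rowsT 6.9 rowsR 7.6
```

```bash
python3 -m creep '[[0.035,[-0.01,0.01,-0.03],[-5,0,0]],[0.035,[-0.03,0.03,-0.06],[-12,0.3,-1]],[0.035,[-0.06,0.06,-0.09],[-20,0.5,-1.5]],[0.035,[-0.085,0.1,-0.11],[-28,0.6,-2]],[0.035,[-0.11,0.13,-0.12],[-36,0.8,-2.6]],[0.035,[-0.14,0.17,-0.12],[-44,1,-3.2]],[0.035,[-0.17,0.205,-0.115],[-52,1.1,-4]],[0.035,[-0.19,0.23,-0.11],[-59,1.3,-4.5]],[0.035,[-0.209,0.251,-0.106],[-65,1.4,-4.8]],[0.035,[-0.209,0.251,-0.106],[-65,1.4,-4.8]]]' 45
python3 - <<'E'
from h import *
snap("wrist","w6");snap("scene","s6")
place(25,-24,110,-40,[.5,-70.9,-11.4],15)
place(25,-24,30,-40,[.5,-70.9,-11.4],15)
E
```

```text
time: 13.6
position: [595.1, 280.7, 150.0]
orientation: [[-0.989, -0.084, -0.12], [-0.146, 0.637, 0.757], [0.012, 0.767, -0.642]]
wrist_force: [-0.9, -0.5, -2.5]
width: 43.5
now B rack x -24.4 y -40.0 z 108.7 f [-0.2 -0.  -1. ] w 43.0 q [ 11.  30.   8. -52. -75.  15.]
t 13.7 pos [594.7 281.  155.5] shift [0.0002, 0.0013, -0.0007] rot [-0.11, -0.12, -0.2] rowsT 0.0 rowsR 0.0
now B rack x -24.4 y -40.0 z 108.7 f [-0.2 -0.  -1. ] w 43.0 q [ 11.  30.   8. -52. -75.  15.]
t 13.7 pos [594.7 281.  155.5] shift [-0.0001, -0.0599, 0.0509] rot [-0.11, -0.12, -0.2] rowsT 1.6 rowsR 0.0
```

View pics/w6.png

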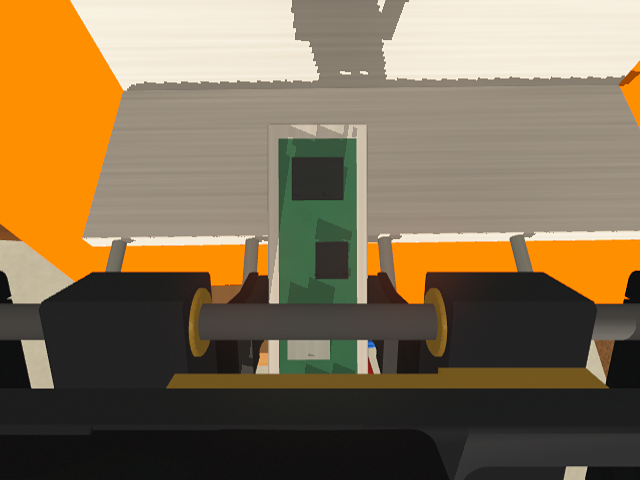

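View pics/s6.png

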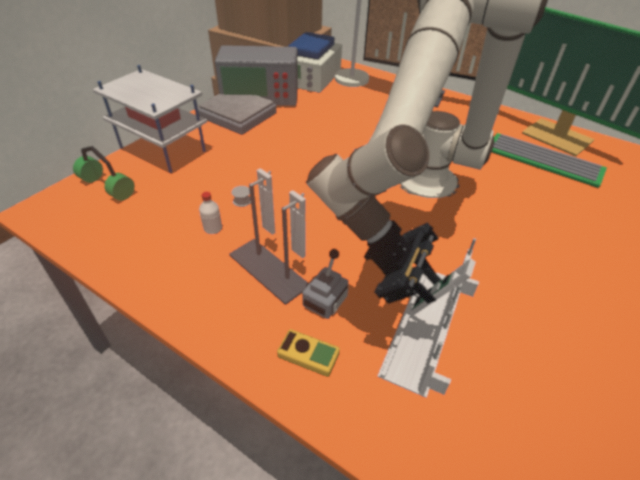

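```bash
python3 -m creep '[[0.035,[0,-0.005,0.004],[0,0,0]],[0.035,[0,-0.015,0.0125],[0,0,0]],[0.035,[0,-0.03,0.0255],[0,0,0]],[0.035,[0,-0.042,0.036],[0,0,0]],[0.035,[0,-0.052,0.0445],[0,0,0]],[0.035,[0,-0.06,0.051],[0,0,0]],[0.035,[0,-0.06,0.051],[0,0,0]],[0.035,[0,-0.06,0.051],[0,0,0]],[0.035,[0,-0.06,0.051],[0,0,0]],[0.035,[0,-0.06,0.051],[0,0,0]]]' 45
python3 - <<'E'
from h import *
s,p,d=snap("wrist","w7");C=cam("wrist",s);P=cloud(C,d)
for v in (0,5,10,20,30,40,60,80,100,110,118,122,126,130,140,160,200,230):print(v,[(np.array([(P[v,u]-RO)@RX,(P[v,u]-RO)@RY,P[v,u][2]])).round(0).tolist() for u in (318,430)])
place(25,-24,12,-40,[.5,-70.9,-11.4],15)
E
```

```text
time: 14.7
position: [596.0, 282.9, 81.7]
orientation: [[-0.989, -0.1, -0.112], [-0.15, 0.635, 0.758], [-0.005, 0.766, -0.642]]
wrist_force: [-0.3, -0.4, -2.1]
width: 43.2
0 [[-63.0, -42.0, 1.0], [-63.0, 4.0, 0.0]]
5 [[-61.0, -42.0, 1.0], [-61.0, 4.0, 1.0]]
10 [[-59.0, -42.0, 1.0], [-59.0, 5.0, 1.0]]
20 [[-56.0, -42.0, 2.0], [-55.0, 6.0, 1.0]]
30 [[-54.0, -42.0, 6.0], [-54.0, 6.0, 6.0]]
40 [[-50.0, -42.0, 8.0], [-49.0, 7.0, 6.0]]
60 [[-49.0, -42.0, 18.0], [-49.0, 6.0, 18.0]]
80 [[-27.0, -42.0, 6.0], [-28.0, 12.0, 7.0]]
100 [[-15.0, -42.0, 7.0], [-15.0, 16.0, 7.0]]
110 [[-9.0, -42.0, 8.0], [-8.0, 18.0, 7.0]]
118 [[-2.0, -42.0, 7.0], [-2.0, 19.0, 7.0]]
122 [[1.0, -42.0, 7.0], [2.0, 20.0, 6.0]]
126 [[-32.0, -42.0, 39.0], [4.0, 21.0, 7.0]]
130 [[-31.0, -42.0, 41.0], [7.0, 22.0, 7.0]]
140 [[nan, nan, nan], [17.0, 24.0, 6.0]]
160 [[-30.0, -42.0, 56.0], [35.0, 29.0, 7.0]]
200 [[-19.0, -42.0, 69.0], [39.0, 27.0, 34.0]]
230 [[-15.0, -42.0, 82.0], [38.0, 24.0, 55.0]]
now B rack x -22.7 y -41.9 z 34.5 f [-0.2  0.7 -1.9] w 43.2 q [ 11.  35.   6. -55. -70.  23.]
t 14.75 pos [595.9 282.9  81.5] shift [0.0018, -0.0181, 0.0135] rot [0.02, 0.16, 0.2] rowsT 0.5 rowsR 0.0
```

View pics/w7.png

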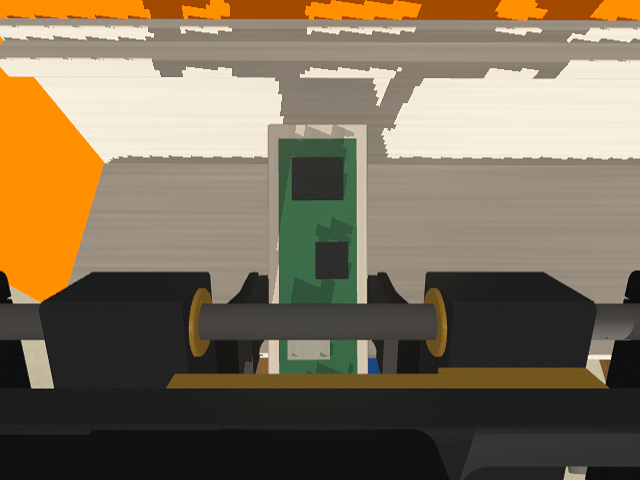

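```bash
python3 -m creep '[[0.035,[0.0005,-0.005,0.004],[0,0,0]],[0.035,[0.001,-0.01,0.008],[0,0,0]],[0.035,[0.002,-0.015,0.011],[0,0,0]],[0.035,[0.002,-0.018,0.0135],[0,0,0]],[0.035,[0.002,-0.0195,0.015],[0,0,0]],[0.035,[0.002,-0.021,0.016],[0,0,0]],[0.035,[0.002,-0.021,0.016],[0,0,0]],[0.035,[0.002,-0.021,0.016],[0,0,0]],[0.035,[0.002,-0.021,0.016],[0,0,0]],[0.035,[0.002,-0.021,0.016],[0,0,0]]]' 45
python3 - <<'E'
from h import *
place(25,-28,5,-40,[.5,-70.9,-11.4],15)
E
```

```text
time: 15.75
position: [593.5, 281.6, 54.9]
orientation: [[-0.989, -0.099, -0.114], [-0.151, 0.634, 0.758], [-0.003, 0.767, -0.642]]
wrist_force: [-2.6, 0.9, 1.4]
width: 43.7
now B rack x -23.5 y -39.3 z 7.8 f [-2.6  0.9  1.4] w 43.7 q [ 10.  37.   5. -55. -69.  25.]
t 15.75 pos [593.5 281.6  54.9] shift [-0.0008, -0.0051, -0.0015] rot [0.06, 0.07, 0.15] rowsT 0.1 rowsR 0.0
```

```bash
python3 -m creep '[[0.035,[0,-0.001,-0.0003],[0,0,0]],[0.035,[0,-0.002,-0.0006],[0,0,0]],[0.035,[0,-0.003,-0.0009],[0,0,0]],[0.035,[0,-0.004,-0.0012],[0,0,0]],[0.035,[-0.0005,-0.005,-0.0015],[0,0,0]],[0.035,[-0.0005,-0.005,-0.0015],[0,0,0]],[0.035,[-0.0005,-0.005,-0.0015],[0,0,0]],[0.035,[-0.0005,-0.005,-0.0015],[0,0,0]],[0.035,[-0.0005,-0.005,-0.0015],[0,0,0]],[0.035,[-0.0005,-0.005,-0.0015],[0,0,0]]]' 45
python3 - <<'E'
from h import *
place(29,-28.5,6,-40,[.5,-70.9,-11.4],15)
snap("wrist","w8")
E
```

```text
time: 16.75
position: [593.8, 280.1, 55.3]
orientation: [[-0.988, -0.1, -0.116], [-0.153, 0.629, 0.762], [-0.003, 0.771, -0.637]]
wrist_force: [-5.1, 5.6, 11.1]
width: 43.1
now B rack x -24.8 y -39.5 z 7.9 f [-5.1  5.6 11.1] w 43.1 q [ 10.  37.   5. -56. -69.  26.]
t 16.75 pos [593.8 280.1  55.3] shift [-0.0008, -0.005, 0.0038] rot [4.43, -0.02, 0.26] rowsT 0.1 rowsR 0.5
```

View pics/w8.png

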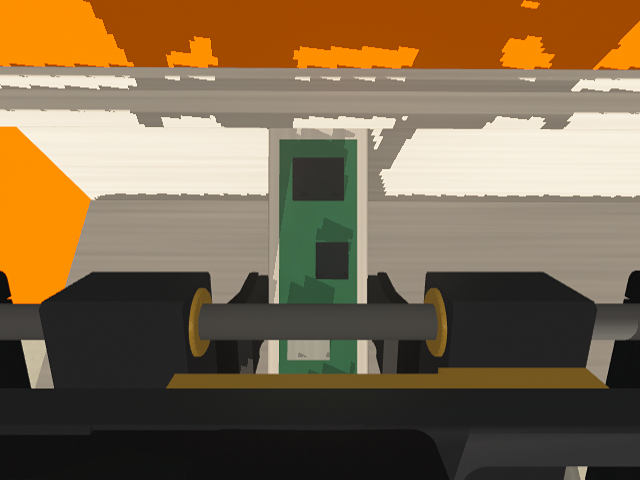

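```bash
python3 -m creep '[[0.035,[0,0.0011,-0.001],[0,0,0]],[0.035,[0,0.0004,-0.0018],[0,0,0]],[0.035,[0,-0.0003,-0.0026],[0,0,0]],[0.035,[0,-0.001,-0.0034],[0,0,0]],[0.035,[0,-0.0016,-0.0042],[0,0,0]],[0.035,[0,-0.002,-0.0048],[0,0,0]],[0.035,[0,-0.002,-0.0048],[0,0,0]],[0.035,[0,-0.002,-0.0048],[0,0,0]],[0.035,[0,-0.002,-0.0048],[0,0,0]],[0.035,[0,-0.002,-0.0048],[0,0,0]]]' 45
python3 - <<'E'
from h import *
place(29,-28.5,6,-40,[.5,-70.9,-11.4],15)
s,p,d=snap("wrist","w9");C=cam("wrist",s);P=cloud(C,d)
for v in range(80,150,5):print(v,[(np.array([(P[v,u]-RO)@RX,(P[v,u]-RO)@RY,P[v,u][2]])).round(0).tolist() for u in (318,400)])
E
```

```text
time: 17.8
position: [596.1, 274.6, 55.5]
orientation: [[-0.989, -0.1, -0.113], [-0.151, 0.631, 0.761], [-0.005, 0.769, -0.639]]
wrist_force: [-2.2, 6.0, 6.6]
width: 43.2
now B rack x -30.7 y -41.0 z 8.3 f [-2.2  6.   6.6] w 43.2 q [ 10.  37.   5. -55. -69.  26.]
t 17.8 pos [596.1 274.6  55.5] shift [0.0007, -0.0014, 0.0084] rot [4.28, 0.16, 0.26] rowsT 0.2 rowsR 0.5
80 [[-56.0, -41.0, 2.0], [-56.0, -7.0, 2.0]]
85 [[-56.0, -41.0, 5.0], [-56.0, -7.0, 6.0]]
90 [[-54.0, -41.0, 6.0], [-54.0, -7.0, 6.0]]
95 [[-52.0, -41.0, 7.0], [-53.0, -7.0, 7.0]]
100 [[-49.0, -41.0, 7.0], [-50.0, -6.0, 7.0]]
105 [[-49.0, -41.0, 9.0], [-49.0, -6.0, 9.0]]
110 [[-49.0, -41.0, 12.0], [-50.0, -7.0, 13.0]]
115 [[-50.0, -41.0, 16.0], [-50.0, -7.0, 15.0]]
120 [[-49.0, -41.0, 18.0], [-50.0, -7.0, 19.0]]
125 [[-47.0, -41.0, 18.0], [-48.0, -7.0, 19.0]]
130 [[-45.0, -41.0, 19.0], [-44.0, -6.0, 19.0]]
135 [[-40.0, -41.0, 18.0], [-41.0, -5.0, 18.0]]
140 [[-38.0, -41.0, 19.0], [-24.0, -1.0, 7.0]]
145 [[-36.0, -41.0, 20.0], [-19.0, -0.0, 6.0]]
```

```bash
python3 - <<'E'
from h import *
place(29.5,-30,7.5,-41,[.5,-70.9,-11.4],15)
E
```

```text
now B rack x -30.7 y -41.0 z 8.3 f [-1.7  4.6  6.6] w 43.1 q [ 10.  37.   5. -55. -69.  26.]
t 17.85 pos [596.1 274.6  55.5] shift [-0.0003, -0.0013, 0.0069] rot [4.78, 0.16, 0.26] rowsT 0.1 rowsR 0.6
```

```bash
python3 -m creep '[[0.035,[0,-0.0003,0.001],[0.8,0,0]],[0.035,[0,-0.0005,0.002],[1.5,0,0]],[0.035,[0,-0.0006,0.003],[2.2,0,0]],[0.035,[0,-0.0008,0.004],[3,0,0]],[0.035,[0,-0.001,0.005],[3.6,0,0]],[0.035,[0,-0.0012,0.006],[4.2,0,0]],[0.035,[0,-0.0013,0.0069],[4.8,0,0]],[0.035,[0,-0.0013,0.0069],[4.8,0,0]],[0.035,[0,-0.0013,0.0069],[4.8,0,0]],[0.035,[0,-0.0013,0.0069],[4.8,0,0]]]' 45
python3 - <<'E'
from h import *
place(29.5,-30,7.5,-41,[.5,-70.9,-11.4],15)
E
```

```text
time: 18.85
position: [595.7, 279.1, 50.3]
orientation: [[-0.989, -0.11, -0.103], [-0.151, 0.693, 0.705], [-0.006, 0.713, -0.701]]
wrist_force: [-1.7, 4.9, 8.1]
width: 43.0
now B rack x -30.0 y -41.3 z 7.8 f [-1.7  4.9  8.1] w 43.0 q [ 13.  36.   4. -51. -66.  22.]
t 18.85 pos [595.7 279.1  50.3] shift [-0.0, -0.0002, 0.0002] rot [-0.03, 0.21, 0.28] rowsT 0.0 rowsR 0.0
```

```bash
python3 -m creep '[[0.046,[0,0,0],[0,0,0]],[0.05,[0,0,0],[0,0,0]],[0.056,[0,0,0],[0,0,0]],[0.058,[0,0,0],[0,0,0]],[0.058,[0,0,0],[0,0,0]],[0.058,[0,0,0],[0,0,0]],[0.058,[0,0,-0.01],[0,0,0]],[0.058,[0,0,-0.03],[0,0,0]],[0.058,[0,0,-0.06],[0,0,0]],[0.058,[0,0,-0.09],[0,0,0]]]' 45
python3 - <<'E'
from h import *
s,p,d=snap("wrist","w10");C=cam("wrist",s);P=cloud(C,d);snap("scene","s10")
for v in range(130,275,12):print(v,[(np.array([(P[v,u]-RO)@RX,(P[v,u]-RO)@RY,P[v,u][2]])).round(0).tolist() for u in (302,)])
E
```

```text
time: 19.85
position: [604.8, 211.6, 112.8]
orientation: [[-0.989, -0.109, -0.104], [-0.15, 0.697, 0.702], [-0.004, 0.709, -0.705]]
wrist_force: [0.1, -0.3, 0.1]
width: 58.1
130 [[-49.0, -50.0, 18.0]]
142 [[-38.0, -51.0, 18.0]]
154 [[-33.0, -51.0, 24.0]]
166 [[-33.0, -50.0, 34.0]]
178 [[-29.0, -50.0, 41.0]]
190 [[-22.0, -51.0, 46.0]]
202 [[-19.0, -50.0, 53.0]]
214 [[-14.0, -51.0, 60.0]]
226 [[-9.0, -50.0, 67.0]]
238 [[-7.0, -50.0, 74.0]]
250 [[-2.0, -50.0, 81.0]]
262 [[-2.0, -50.0, 90.0]]
274 [[2.0, -50.0, 97.0]]
```

View pics/w10.png

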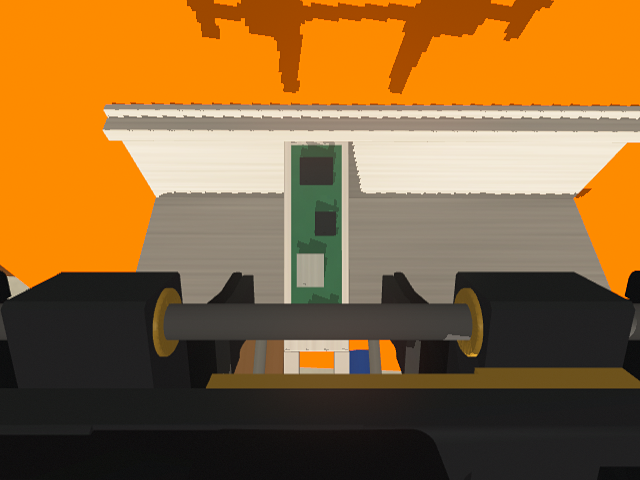

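View pics/s10.png

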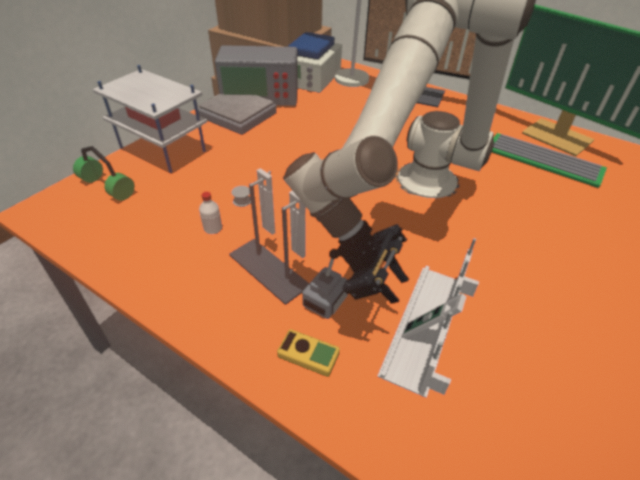

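```bash
python3 - <<'E'
from h import *
plant_([500,90,330],45,40)
print(manip.read_state()["qpos"])
E
```

```text
tip [611.2 185.  140.7] f [ 0.6 -0.4  0. ] w 57.9 t 19.95 pos [607.8 209.9 115.6] shift [0.1001, 0.0754, -0.1974] rot [-4.25, -39.04, 36.57] rowsT 4.7 rowsR 6.2
[  7.03388792  31.88643266   7.16177196 -47.64711286 -73.33811187
  19.50216368]
```

```bash
python3 -m creep '[[0.058,[0,0.02,-0.03],[0,0,0]],[0.058,[0.01,0.04,-0.07],[0,-2,2]],[0.058,[0.02,0.06,-0.11],[0,-5,5]],[0.058,[0.04,0.075,-0.15],[-1,-11,10]],[0.065,[0.06,0.075,-0.18],[-2,-17,16]],[0.065,[0.08,0.075,-0.197],[-3,-22,21]],[0.065,[0.1,0.075,-0.197],[-4,-28,26]],[0.065,[0.1,0.075,-0.197],[-4,-34,31]],[0.065,[0.1,0.075,-0.197],[-4.2,-39,36.5]],[0.065,[0.1,0.075,-0.197],[-4.2,-39,36.5]]]' 45
python3 - <<'E'
from h import *
s=manip.read_state();print(s["qpos"])
plant_([420,-70,230],-10,20)
E
```

```text
time: 20.95
position: [514.7, 113.7, 303.6]
orientation: [[-0.712, 0.457, 0.533], [0.702, 0.457, 0.546], [0.006, 0.763, -0.646]]
wrist_force: [-0.4, -0.3, -0.8]
width: 64.9
[  7.73477429  -6.96377944 -19.37963751 -43.08249118 -43.38647133
 -29.47585145]
tip [495.8  94.3 326.5] f [-0.4 -0.3 -0.8] w 64.9 t 20.95 pos [514.7 113.7 303.6] shift [-0.0895, -0.1803, -0.081] rot [-18.8, -48.3, 27.69] rowsT 4.3 rowsR 6.8
```

```bash
python3 - <<'E'
from h import *
plant_([470,-88,225],-10,20)
E
```

```text
tip [495.8  94.3 326.5] f [-0.4 -0.3 -0.8] w 64.9 t 20.95 pos [514.7 113.7 303.6] shift [-0.1377, -0.1695, -0.061] rot [-18.8, -48.3, 27.69] rowsT 4.5 rowsR 6.8
```

```bash
python3 -m creep '[[0.065,[-0.02,-0.02,-0.03],[-2,-6,3]],[0.065,[-0.04,-0.045,-0.05],[-5,-12,7]],[0.065,[-0.06,-0.07,-0.06],[-7,-18,10]],[0.065,[-0.08,-0.095,-0.061],[-9,-24,14]],[0.065,[-0.1,-0.12,-0.061],[-12,-30,17]],[0.065,[-0.12,-0.145,-0.061],[-14,-36,21]],[0.065,[-0.138,-0.17,-0.061],[-16,-42,24]],[0.065,[-0.138,-0.17,-0.061],[-18.8,-48.3,27.7]],[0.065,[-0.138,-0.17,-0.061],[-18.8,-48.3,27.7]],[0.065,[-0.138,-0.17,-0.061],[-18.8,-48.3,27.7]]]' 45
python3 - <<'E'
from h import *
s=manip.read_state();print(s["qpos"])
plant_([470,-88,225],-10,20)
snap("wrist","w11")
E
```

```text
time: 21.95
position: [506.8, -94.8, 212.1]
orientation: [[0.15, 0.345, 0.926], [0.989, -0.05, -0.141], [-0.002, 0.937, -0.349]]
wrist_force: [-0.4, 1.9, -1.2]
width: 64.9
[ -40.22030872   -2.66207829  -47.93020632 -123.27845417  -35.89803263
   51.25825795]
tip [473.9 -89.7 224.5] f [-0.4  1.9 -1.2] w 64.9 t 21.95 pos [506.8 -94.8 212.1] shift [0.0004, -0.0007, -0.0041] rot [-0.43, -1.24, 0.61] rowsT 0.1 rowsR 0.2
```

View pics/w11.png

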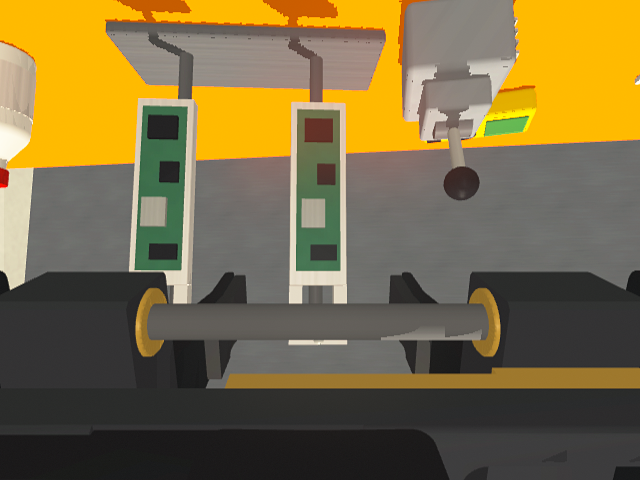

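```bash
python3 - <<'E'
from h import *
a=np.load("pics/w11.npz");C=cam("wrist",dict(position=a["pos"],orientation=a["ori"]));P=cloud(C,a["d"])
for nm,(u0,u1) in dict(a=(296,340),b=(142,184)).items():
    Q=P[120:260,u0:u1].reshape(-1,3);Q=Q[np.isfinite(Q).all(1)]
    c=np.median(Q,0);Q=Q[np.linalg.norm(Q-c,axis=1)<120];c=Q.mean(0)
    w,V=np.linalg.eigh(np.cov((Q-c).T));n=V[:,0];n*=-np.sign(n[0]);print(nm,c.round(1),"normal",n.round(3),"std",np.sqrt(w).round(1))
    # edges: rays intersected with plane
    K,R,t=C
    def hit(u,v):
        d=R@np.array([(u-K[0,2])/K[0,0],(v-K[1,2])/K[1,1],1]);return t+d*((c-t)@n/(d@n))
    pts=dict(a=[(292.5,103.5),(345.5,103.5),(290,250),(347,250)],b=[(138,100.5),(196.5,102),(131.5,250),(187.5,250)])[nm]
    for q in pts: print(q,hit(*q).round(1))
E
```

```text
a [ 588.2 -107.3  148.5] normal [-0.982  0.186  0.002] std [ 1.9  9.9 31.9]
(292.5, 103.5) [ 584.3 -126.8   79.8]
(345.5, 103.5) [592.2 -85.4  79.1]
(290, 250) [ 584.3 -127.8  195.9]
(347, 250) [592.4 -85.1 195.8]
b [ 564.9 -222.9  149.9] normal [-0.977  0.215  0.001] std [ 1.9  9.  31.3]
(138, 100.5) [ 560.3 -243.8   80.4]
(196.5, 102) [ 569.8 -200.3   80.2]
(131.5, 250) [ 560.5 -243.1  196.5]
(187.5, 250) [ 569.3 -203.2  196.3]
```

```bash
python3 - <<'E'
from h import *
a=np.load("pics/w11.npz");C=cam("wrist",dict(position=a["pos"],orientation=a["ori"]));P=cloud(C,a["d"])
print("knob front",P[183,461].round(1),P[183,455].round(1),P[183,467].round(1)); 
for q in [(420,60),(500,60),(445,130),(475,130)]: print(q,P[q[1],q[0]].round(1))
plant_(np.array([605.3,-109.8,149])-60*np.array([.981,-.194,0]),-11.2,20)
plant_(np.array([605.3,-109.8,149]),-11.2,20)
E
```

```text
knob front [588.   -0.9 147.7] [590.1  -4.7 147.1] [589.    3.5 147.7]
(420, 60) [584.8 -28.   52. ]
(500, 60) [584.4  29.1  57.4]
(445, 130) [626.6  -3.8  92.1]
(475, 130) [647.9  25.8  85.5]
tip [472.  -87.9 221.8] f [-1.   2.3 -1.5] w 64.8 t 22.0 pos [504.8 -93.  209.3] shift [-0.0002, -0.0412, 0.096] rot [-0.66, -2.16, 0.55] rowsT 2.1 rowsR 0.3
tip [472.  -87.9 221.8] f [-1.   2.3 -1.5] w 64.8 t 22.0 pos [504.8 -93.  209.3] shift [-0.0025, -0.0201, 0.152] rot [-0.66, -2.16, 0.55] rowsT 3.1 rowsR 0.3
```

```bash
python3 -m creep '[[0.065,[0,-0.015,0.02],[0,0,0]],[0.065,[0,-0.03,0.05],[-0.3,-1,0.2]],[0.065,[0,-0.0412,0.08],[-0.6,-2.1,0.5]],[0.065,[0,-0.0412,0.096],[-0.6,-2.1,0.5]],[0.065,[0,-0.0412,0.096],[-0.6,-2.1,0.5]],[0.065,[0,-0.0412,0.096],[-0.6,-2.1,0.5]],[0.065,[0,-0.0412,0.096],[-0.6,-2.1,0.5]],[0.065,[0,-0.0412,0.096],[-0.6,-2.1,0.5]],[0.065,[0,-0.0412,0.096],[-0.6,-2.1,0.5]],[0.065,[0,-0.0412,0.096],[-0.6,-2.1,0.5]]]' 45
python3 - <<'E'
from h import *
snap("wrist","w12")
plant_(np.array([605.3,-109.8,149]),-11.2,20)
E
```

```text
time: 23.0
position: [579.5, -101.8, 139.4]
orientation: [[0.181, 0.337, 0.924], [0.984, -0.058, -0.171], [-0.004, 0.94, -0.342]]
wrist_force: [0.4, 0.7, 0.5]
width: 64.8
tip [546.8 -95.7 151.2] f [-1.   0.3  0.3] w 65.4 t 23.05 pos [ 579.5 -101.8  139.1] shift [-0.0037, 0.0185, 0.0573] rot [-0.0, -0.66, 0.49] rowsT 1.2 rowsR 0.1
```

View pics/w12.png

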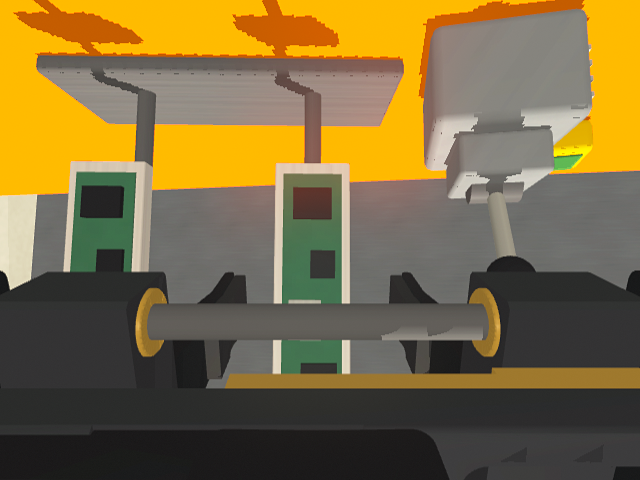

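```bash
python3 -m creep '[[0.065,[-0.0037,0.003,0.005],[0,-0.6,0.4]],[0.065,[-0.0037,0.006,0.015],[0,-0.6,0.4]],[0.065,[-0.0037,0.01,0.028],[0,-0.6,0.4]],[0.065,[-0.0037,0.014,0.042],[0,-0.6,0.4]],[0.065,[-0.0037,0.0185,0.0573],[0,-0.6,0.4]],[0.065,[-0.0037,0.0185,0.0573],[0,-0.6,0.4]],[0.065,[-0.0037,0.0185,0.0573],[0,-0.6,0.4]],[0.065,[-0.0037,0.0185,0.0573],[0,-0.6,0.4]],[0.065,[-0.0037,0.0185,0.0573],[0,-0.6,0.4]],[0.065,[-0.0037,0.0185,0.0573],[0,-0.6,0.4]]]' 45
python3 - <<'E'
from h import *
snap("wrist","w13")
plant_(np.array([605.3,-109.8,149]),-11.2,20)
E
```

```text
time: 24.05
position: [637.8, -116.3, 135.9]
orientation: [[0.193, 0.337, 0.921], [0.981, -0.066, -0.181], [-0.0, 0.939, -0.344]]
wrist_force: [-0.0, 0.6, -0.2]
width: 65.4
tip [ 605.2 -109.9  148.2] f [-0.3 -0.5  0.9] w 64.8 t 24.1 pos [ 637.9 -116.3  136. ] shift [0.0001, 0.0009, -0.0002] rot [-0.09, -0.05, 0.04] rowsT 0.0 rowsR 0.0
```

View pics/w13.png

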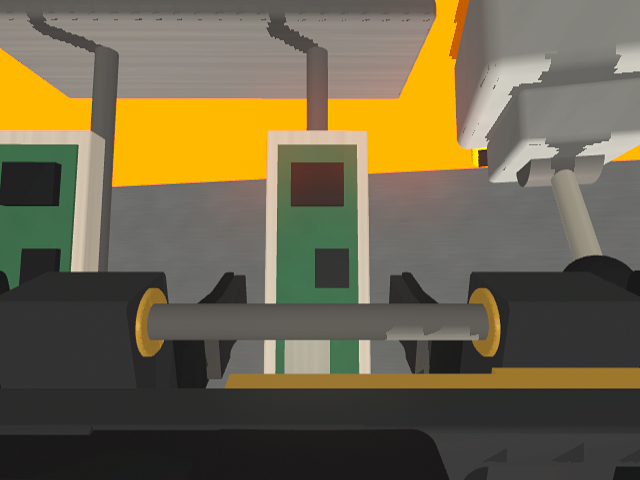

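Centred (module u 267–370 between fingers). Close.

```bash
python3 -m creep '[[0.055,[0,0,0],[0,0,0]],[0.05,[0,0,0],[0,0,0]],[0.046,[0,0,0],[0,0,0]],[0.04,[0,0,0],[0,0,0]],[0.035,[0,0,0],[0,0,0]],[0.035,[0,0,0],[0,0,0]],[0.035,[0,0,0],[0,0,0]],[0.035,[0,0,0],[0,0,0]],[0.035,[0,0,0],[0,0,0]],[0.035,[0,0,0],[0,0,0]]]' 45
python3 - <<'E'
from h import *
plant_(tip()+np.array([0,0,17]))
plant_(tip()+np.array([0,0,17])-70*np.array([.981,-.194,0]))
s,p,d=snap("wrist","w14");C=cam("wrist",s);P=cloud(C,d);T=(P-s["position"])@s["orientation"]
for v in range(120,300,15):print(v,T[v,285].round(0),T[v,345].round(0))
E
```

```text
time: 25.1
position: [638.2, -116.3, 136.0]
orientation: [[0.193, 0.337, 0.922], [0.981, -0.066, -0.181], [-0.0, 0.939, -0.343]]
wrist_force: [-0.8, -0.1, -0.2]
width: 43.4
tip [ 605.4 -109.9  148.2] f [-0.8 -0.1 -0.2] w 43.4 t 25.1 pos [ 638.2 -116.3  136. ] shift [-0.0, 0.016, -0.0058] rot [0.0, 0.0, 0.0] rowsT 0.3 rowsR 0.0
tip [ 605.4 -109.9  148.2] f [-0.8 -0.1 -0.2] w 43.4 t 25.1 pos [ 638.2 -116.3  136. ] shift [0.0001, -0.0081, -0.0716] rot [0.0, 0.0, 0.0] rowsT 1.4 rowsR 0.0
120 [-29. -85. 163.] [ 25. -85. 163.]
135 [-14. -70. -27.] [ 12. -70. -27.]
150 [-14. -64. -30.] [ 12. -64. -30.]
165 [-14. -58. -31.] [ 12. -58. -33.]
180 [-14. -51. -34.] [ 12. -51. -34.]
195 [-14. -46. -37.] [ 12. -45. -35.]
210 [-14. -39. -39.] [ 11. -39. -39.]
225 [-14. -33. -41.] [ 11. -33. -41.]
240 [-14. -27. -42.] [ 11. -27. -42.]
255 [-14. -22. -45.] [ 11. -22. -47.]
270 [-14. -15. -46.] [ 11. -17. -50.]
285 [-14. -10. -50.] [ 11. -11. -51.]
```

```bash
python3 -m creep '[[0.035,[0,0.004,-0.0015],[0,0,0]],[0.035,[0,0.01,-0.0036],[0,0,0]],[0.035,[0,0.016,-0.0058],[0,0,0]],[0.035,[0,0.016,-0.0058],[0,0,0]],[0.035,[0,0.016,-0.0058],[0,0,0]],[0.035,[0,0.016,-0.0058],[0,0,0]],[0.035,[0,0.016,-0.0058],[0,0,0]],[0.035,[0,0.016,-0.0058],[0,0,0]],[0.035,[0,0.016,-0.0058],[0,0,0]],[0.035,[0,0.016,-0.0058],[0,0,0]]]' 45
python3 - <<'E'
from h import *
plant_([605.4,-109.9,165.2])
E
```

```text
time: 26.15
position: [638.2, -116.4, 152.8]
orientation: [[0.193, 0.337, 0.921], [0.981, -0.066, -0.181], [-0.0, 0.939, -0.344]]
wrist_force: [0.2, 0.1, -1.2]
width: 43.7
tip [ 605.5 -109.9  165. ] f [ 0.2  0.1 -1.2] w 43.7 t 26.15 pos [ 638.2 -116.4  152.8] shift [-0.0, 0.0001, -0.0001] rot [0.0, 0.0, 0.0] rowsT 0.0 rowsR 0.0
```

Lifted 17 mm, the weight (~1.8 N) is on the gripper. Draw off horizontally 80 mm.

```bash
python3 -m creep '[[0.035,[0,-0.003,-0.0085],[0,0,0]],[0.035,[0,-0.0069,-0.0188],[0,0,0]],[0.035,[0,-0.0103,-0.0282],[0,0,0]],[0.035,[0,-0.0138,-0.0376],[0,0,0]],[0.035,[0,-0.0172,-0.047],[0,0,0]],[0.035,[0,-0.0206,-0.0564],[0,0,0]],[0.035,[0,-0.0241,-0.0658],[0,0,0]],[0.035,[0,-0.0275,-0.0752],[0,0,0]],[0.035,[0,-0.0275,-0.0752],[0,0,0]],[0.035,[0,-0.0275,-0.0752],[0,0,0]]]' 45
python3 - <<'E'
from h import *
s,p,d=snap("wrist","w15");snap("scene","s15")
C=cam("wrist",s);P=cloud(C,d);T=(P-s["position"])@s["orientation"]
for v in range(120,300,15):print(v,T[v,285].round(0),T[v,345].round(0))
plant_([530,-95,165])
E
```

```text
time: 27.15
position: [559.7, -101.4, 153.2]
orientation: [[0.194, 0.336, 0.922], [0.981, -0.066, -0.182], [-0.0, 0.939, -0.343]]
wrist_force: [-0.1, 0.4, -0.5]
width: 43.9
120 [-33. -87. 208.] [ 28. -87. 207.]
135 [-14. -70. -27.] [ 12. -70. -25.]
150 [-14. -64. -30.] [ 12. -64. -30.]
165 [-14. -58. -32.] [ 12. -58. -32.]
180 [-14. -52. -34.] [ 12. -51. -34.]
195 [-14. -45. -36.] [ 12. -45. -37.]
210 [-14. -40. -39.] [ 12. -39. -38.]
225 [-14. -33. -40.] [ 11. -33. -41.]
240 [-14. -27. -42.] [ 11. -27. -42.]
255 [-14. -22. -46.] [ 11. -23. -49.]
270 [-14. -16. -47.] [ 11. -17. -50.]
285 [-14. -10. -49.] [ 11. -11. -52.]
tip [527.4 -94.9 165.4] f [ 0.3  1.2 -1.4] w 43.3 t 27.25 pos [ 560.1 -101.3  153.3] shift [0.0004, 0.0005, 0.0026] rot [0.0, 0.0, 0.0] rowsT 0.1 rowsR 0.0
```

View pics/w15.png

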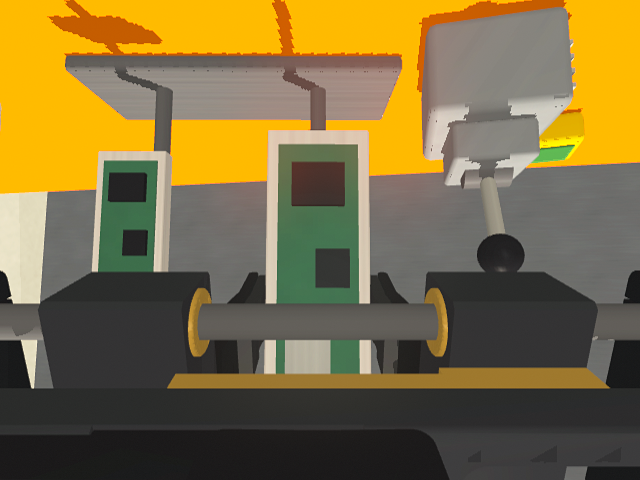

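View pics/s15.png

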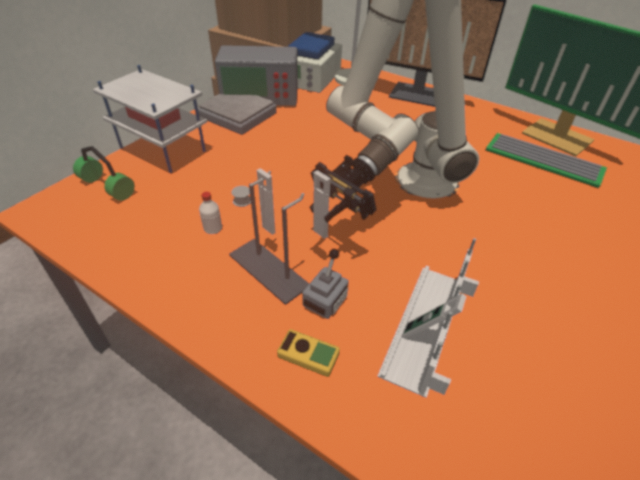

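```bash
python3 - <<'E'
from h import *
plant_([480,20,300],45,40)
E
```

```text
tip [527.4 -94.9 165.4] f [ 0.3  1.2 -1.4] w 43.3 t 27.25 pos [ 560.1 -101.3  153.3] shift [0.1261, 0.0867, -0.1241] rot [18.32, 48.86, -28.18] rowsT 3.9 rowsR 6.9
```

```bash
python3 -m creep '[[0.035,[0,0.02,-0.04],[0,0,0]],[0.035,[0.01,0.05,-0.07],[2,4,-2]],[0.035,[0.03,0.07,-0.1],[4,10,-6]],[0.035,[0.05,0.087,-0.124],[6,16,-9]],[0.035,[0.07,0.087,-0.124],[8,22,-13]],[0.035,[0.09,0.087,-0.124],[11,28,-16]],[0.035,[0.11,0.087,-0.124],[13,34,-20]],[0.035,[0.126,0.087,-0.124],[15,40,-23]],[0.035,[0.126,0.087,-0.124],[17,46,-26]],[0.035,[0.126,0.087,-0.124],[18.3,48.9,-28.2]]]' 45
python3 - <<'E'
from h import *
place(25,-24,115,40,[.5,-67.9,-14.7],20)
E
```

```text
time: 28.25
position: [491.2, 39.1, 266.3]
orientation: [[-0.494, 0.527, 0.692], [0.869, 0.293, 0.398], [0.007, 0.798, -0.603]]
wrist_force: [2.1, 2.3, -2.2]
width: 43.8
now B rack x -211.8 y 147.3 z 221.0 f [ 2.1  2.3 -2.2] w 43.8 q [  3. -12. -30. -46. -30. -32.]
t 28.25 pos [491.2  39.1 266.3] shift [0.1913, -0.0097, 0.178] rot [7.18, 51.87, -45.62] rowsT 5.2 rowsR 8.1
```

```bash
python3 -m creep '[[0.035,[0.02,0,0.01],[0.8,6,-5]],[0.035,[0.04,0,0.03],[1.6,12,-10]],[0.035,[0.06,0,0.05],[2.4,18,-16]],[0.035,[0.085,-0.002,0.075],[3.2,24,-21]],[0.035,[0.11,-0.004,0.1],[4,30,-26]],[0.035,[0.135,-0.006,0.125],[5,36,-31.6]],[0.035,[0.16,-0.008,0.15],[6,42,-37]],[0.035,[0.18,-0.01,0.168],[6.7,48,-42]],[0.035,[0.191,-0.01,0.178],[7.2,51.9,-45.6]],[0.035,[0.191,-0.01,0.178],[7.2,51.9,-45.6]]]' 45
python3 - <<'E'
from h import *
place(25,-24,30,40,[.5,-67.9,-14.7],20)
snap("wrist","w16")
E
```

```text
time: 29.25
position: [523.0, 271.7, 153.2]
orientation: [[-0.99, -0.105, -0.098], [-0.143, 0.699, 0.7], [-0.005, 0.707, -0.707]]
wrist_force: [-1.1, -0.3, -1.9]
width: 43.4
now B rack x -26.9 y 32.2 z 115.6 f [-1.1 -0.3 -1.9] w 43.4 q [ 14.  23.  -3. -49. -68.  15.]
t 29.25 pos [523.  271.7 153.2] shift [0.0084, -0.0585, 0.0625] rot [-0.0, 0.48, -0.09] rowsT 1.7 rowsR 0.1
```

View pics/w16.png

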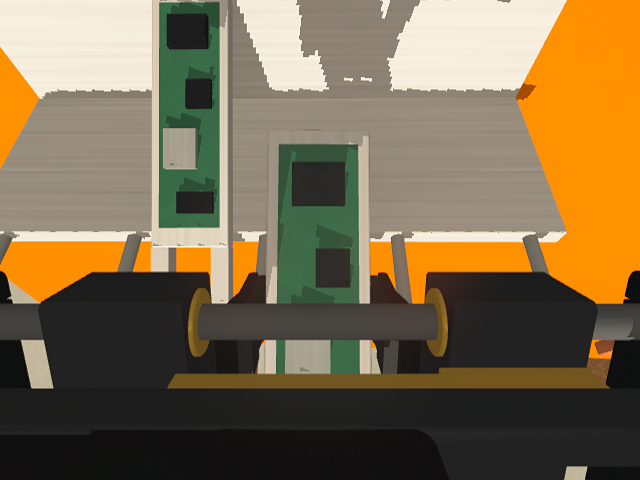

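```bash
python3 -m creep '[[0.035,[0.004,-0.002,0.002],[0,0.4,0]],[0.035,[0.008,-0.007,0.006],[0,0.4,0]],[0.035,[0.0084,-0.018,0.018],[0,0.4,0]],[0.035,[0.0084,-0.032,0.033],[0,0.4,0]],[0.035,[0.0084,-0.046,0.048],[0,0.4,0]],[0.035,[0.0084,-0.0585,0.0625],[0,0.4,0]],[0.035,[0.0084,-0.0585,0.0625],[0,0.4,0]],[0.035,[0.0084,-0.0585,0.0625],[0,0.4,0]],[0.035,[0.0084,-0.0585,0.0625],[0,0.4,0]],[0.035,[0.0084,-0.0585,0.0625],[0,0.4,0]]]' 45
python3 - <<'E'
from h import *
place(25,-26,9,40,[.5,-67.9,-14.7],20)
snap("wrist","w17")
E
```

```text
time: 30.3
position: [515.3, 270.9, 71.1]
orientation: [[-0.99, -0.106, -0.097], [-0.143, 0.699, 0.7], [-0.006, 0.707, -0.707]]
wrist_force: [-0.0, -0.6, -1.2]
width: 43.5
now B rack x -26.6 y 39.9 z 33.5 f [-0.  -0.6 -1.2] w 43.5 q [ 14.  28.  -7. -52. -62.  24.]
t 30.3 pos [515.3 270.9  71.1] shift [0.0004, -0.017, 0.0177] rot [-0.02, 0.53, -0.02] rowsT 0.5 rowsR 0.1
```

View pics/w17.png

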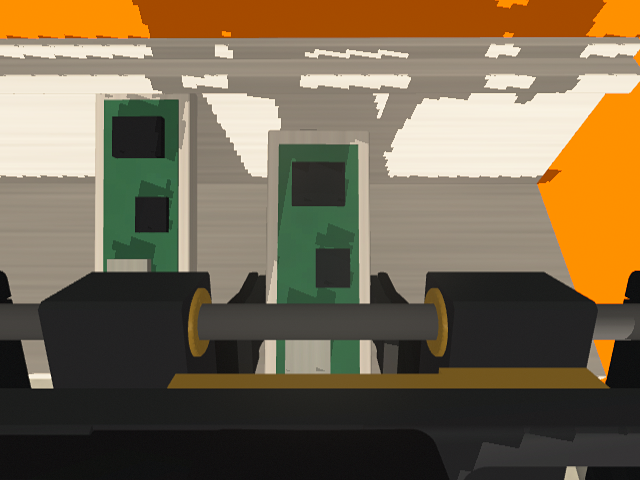

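```bash
python3 -m creep '[[0.035,[0,-0.004,0.004],[0,0.5,0]],[0.035,[0,-0.009,0.009],[0,0.5,0]],[0.035,[0,-0.013,0.0135],[0,0.5,0]],[0.035,[0,-0.017,0.0177],[0,0.5,0]],[0.035,[0,-0.018,0.0167],[0,0.5,0]],[0.035,[0,-0.019,0.0157],[0,0.5,0]],[0.035,[0,-0.0198,0.0149],[0,0.5,0]],[0.035,[0,-0.0198,0.0149],[0,0.5,0]],[0.035,[0,-0.0198,0.0149],[0,0.5,0]],[0.035,[0,-0.0198,0.0149],[0,0.5,0]]]' 45
python3 - <<'E'
from h import *
place(29.5,-30,7.5,40,[.5,-67.9,-14.7],20)
E
```

```text
time: 31.35
position: [515.4, 267.5, 45.4]
orientation: [[-0.989, -0.104, -0.107], [-0.149, 0.7, 0.699], [0.002, 0.707, -0.708]]
wrist_force: [0.4, 1.5, -1.4]
width: 43.3
now B rack x -29.9 y 40.3 z 7.8 f [ 0.4  1.5 -1.4] w 43.3 q [ 13.  31.  -7. -53. -62.  26.]
t 31.35 pos [515.4 267.5  45.4] shift [-0.0002, -0.0016, 0.0054] rot [4.47, -0.07, -0.11] rowsT 0.1 rowsR 0.5
```

```bash
python3 -m creep '[[0.035,[0,-0.001,0.001],[0,0,0]],[0.035,[0,-0.0013,0.002],[1,0,0]],[0.035,[0,-0.0016,0.003],[1.7,0,0]],[0.035,[0,-0.002,0.004],[2.5,0,0]],[0.035,[0,-0.0022,0.005],[3.2,0,0]],[0.035,[0,-0.0025,0.006],[4,0,0]],[0.035,[0,-0.0026,0.0064],[4.5,0,0]],[0.035,[0,-0.0026,0.0064],[4.5,0,0]],[0.035,[0,-0.0026,0.0064],[4.5,0,0]],[0.035,[0,-0.0026,0.0064],[4.5,0,0]]]' 45
python3 - <<'E'
from h import *
place(29.5,-30,7.5,40,[.5,-67.9,-14.7],20)
E
```

```text
time: 32.35
position: [514.9, 270.7, 40.3]
orientation: [[-0.989, -0.113, -0.099], [-0.15, 0.751, 0.642], [0.001, 0.65, -0.76]]
wrist_force: [-2.2, 0.8, 6.6]
width: 43.8
now B rack x -29.5 y 40.2 z 7.4 f [-2.2  0.8  6.6] w 43.8 q [ 16.  30.  -8. -49. -58.  22.]
t 32.35 pos [514.9 270.7  40.3] shift [-0.0002, -0.0004, -0.0004] rot [0.04, -0.08, -0.04] rowsT 0.0 rowsR 0.0
```

Seated with ~8 N on the base; release and retreat.

```bash
python3 -m creep '[[0.046,[0,0,0],[0,0,0]],[0.05,[0,0,0],[0,0,0]],[0.056,[0,0,0],[0,0,0]],[0.06,[0,0,0],[0,0,0]],[0.06,[0,0,0],[0,0,0]],[0.06,[0,0,0],[0,0,0]],[0.06,[0,0,-0.01],[0,0,0]],[0.06,[0,0,-0.03],[0,0,0]],[0.06,[0,0,-0.06],[0,0,0]],[0.06,[0,0,-0.09],[0,0,0]]]' 45
python3 - <<'E'
from h import *
s,p,d=snap("wrist","w18");C=cam("wrist",s);P=cloud(C,d);snap("scene","s18")
for v in range(150,275,12):print(v,[(np.array([(P[v,u]-RO)@RX,(P[v,u]-RO)@RY,P[v,u][2]])).round(0).tolist() for u in (302,)])
plant_([480,40,330],45,40)
E
```

```text
time: 33.35
position: [523.7, 211.3, 108.5]
orientation: [[-0.989, -0.112, -0.099], [-0.15, 0.753, 0.641], [0.003, 0.649, -0.761]]
wrist_force: [0.6, 0.7, -0.4]
width: 60.0
150 [[-34.0, 30.0, 22.0]]
162 [[-34.0, 31.0, 33.0]]
174 [[-29.0, 30.0, 39.0]]
186 [[-23.0, 30.0, 44.0]]
198 [[-21.0, 30.0, 52.0]]
210 [[-15.0, 30.0, 57.0]]
222 [[-11.0, 30.0, 64.0]]
234 [[-7.0, 30.0, 71.0]]
246 [[-4.0, 30.0, 78.0]]
258 [[-4.0, 31.0, 87.0]]
270 [[1.0, 31.0, 93.0]]
tip [529.9 187.5 138.3] f [0.2 0.2 0.1] w 60.0 t 33.45 pos [526.7 210.2 111.2] shift [0.0484, 0.0164, -0.2436] rot [-8.76, -37.78, 37.95] rowsT 5.0 rowsR 6.3
```

View pics/w18.png

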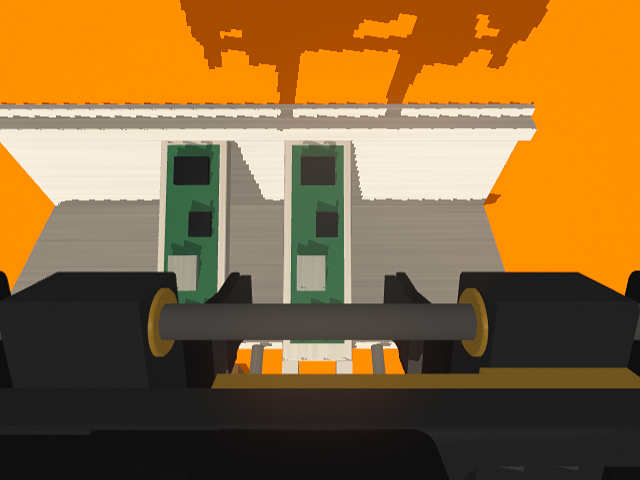

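Both lean correctly side by side. Now module b.

```bash
python3 -m creep '[[0.06,[0,0.01,-0.04],[0,0,0]],[0.06,[0,0.016,-0.09],[0,-3,3]],[0.06,[0.01,0.016,-0.13],[-1,-8,8]],[0.06,[0.02,0.016,-0.17],[-2,-13,13]],[0.065,[0.03,0.016,-0.2],[-4,-18,18]],[0.065,[0.04,0.016,-0.22],[-5,-23,23]],[0.065,[0.048,0.016,-0.2436],[-6,-28,28]],[0.065,[0.048,0.016,-0.2436],[-8,-33,33]],[0.065,[0.048,0.016,-0.2436],[-8.8,-37.8,38]],[0.065,[0.048,0.016,-0.2436],[-8.8,-37.8,38]]]' 45
python3 - <<'E'
from h import *
plant_([440,-130,250],-11.2,20)
E
```

```text
time: 34.45
position: [495.8, 62.0, 303.3]
orientation: [[-0.708, 0.46, 0.536], [0.706, 0.454, 0.544], [0.007, 0.763, -0.646]]
wrist_force: [0.0, 0.5, 0.2]
width: 64.9
tip [476.8  42.7 326.3] f [0.  0.5 0.2] w 64.9 t 34.45 pos [495.8  62.  303.3] shift [-0.1242, -0.1507, -0.0779] rot [-18.77, -49.12, 28.09] rowsT 4.2 rowsR 6.9
```

```bash
python3 -m creep '[[0.065,[-0.015,-0.015,-0.02],[-2,-6,3]],[0.065,[-0.03,-0.035,-0.04],[-4,-12,7]],[0.065,[-0.05,-0.06,-0.06],[-6,-18,10]],[0.065,[-0.07,-0.085,-0.078],[-9,-24,14]],[0.065,[-0.09,-0.11,-0.078],[-12,-30,17]],[0.065,[-0.11,-0.135,-0.078],[-14,-36,21]],[0.065,[-0.124,-0.15,-0.078],[-16,-42,24]],[0.065,[-0.124,-0.15,-0.078],[-18.8,-49.1,28.1]],[0.065,[-0.124,-0.15,-0.078],[-18.8,-49.1,28.1]],[0.065,[-0.124,-0.15,-0.078],[-18.8,-49.1,28.1]]]' 45
python3 - <<'E'
from h import *
print(manip.read_state()["qpos"])
plant_([504,-210.5,149],-11.2,20)
E
```

```text
time: 35.45
position: [475.3, -137.6, 237.6]
orientation: [[0.195, 0.337, 0.921], [0.981, -0.067, -0.183], [0.0, 0.939, -0.343]]
wrist_force: [0.4, -0.7, -0.4]
width: 65.0
[ -42.44536516   -9.45072529  -43.95784628 -109.5086374   -31.0562682
   34.19136307]
tip [ 442.6 -131.1  249.8] f [ 0.4 -0.7 -0.4] w 65.0 t 35.45 pos [ 475.3 -137.6  237.6] shift [-0.0659, -0.0686, 0.1057] rot [-0.08, 0.06, -0.04] rowsT 2.8 rowsR 0.0
```

```bash
python3 -m creep '[[0.065,[-0.02,-0.02,0.01],[0,0,0]],[0.065,[-0.04,-0.045,0.03],[0,0,0]],[0.065,[-0.0659,-0.0686,0.05],[0,0,0]],[0.065,[-0.0659,-0.0686,0.08],[0,0,0]],[0.065,[-0.0659,-0.0686,0.1057],[0,0,0]],[0.065,[-0.0659,-0.0686,0.1057],[0,0,0]],[0.065,[-0.0659,-0.0686,0.1057],[0,0,0]],[0.065,[-0.0659,-0.0686,0.1057],[0,0,0]],[0.065,[-0.0659,-0.0686,0.1057],[0,0,0]],[0.065,[-0.0659,-0.0686,0.1057],[0,0,0]]]' 45
python3 - <<'E'
from h import *
s,p,d=snap("wrist","w19");C=cam("wrist",s);P=cloud(C,d)
plant_([582,-226,149],-11.2,20)
T=(P-s["position"])@s["orientation"]
for v in (170,200,240):print(v,[(u,P[v,u].round(0).tolist(),T[v,u].round(0).tolist()) for u in range(270,370,8)][::2])
E
```

```text
time: 36.45
position: [536.9, -216.3, 138.8]
orientation: [[0.194, 0.335, 0.922], [0.981, -0.065, -0.183], [-0.002, 0.94, -0.341]]
wrist_force: [-0.1, -0.2, -0.2]
width: 64.7
tip [ 504.2 -209.9  150.8] f [ 0.6 -0.4  0.2] w 65.4 t 36.5 pos [ 537.  -216.4  138.7] shift [-0.0006, 0.0253, 0.0753] rot [0.06, 0.05, 0.07] rowsT 1.6 rowsR 0.0
170 [(270, [820.0, -339.0, -0.0], [-65.0, -28.0, 331.0]), (286, [824.0, -317.0, 0.0], [-43.0, -28.0, 331.0]), (302, [829.0, -296.0, -0.0], [-21.0, -28.0, 331.0]), (318, [608.0, -230.0, 64.0], [0.0, -46.0, 94.0]), (334, [838.0, -253.0, -0.0], [22.0, -28.0, 332.0]), (350, [841.0, -232.0, -0.0], [44.0, -28.0, 331.0]), (366, [845.0, -210.0, 0.0], [66.0, -28.0, 330.0])]
200 [(270, [2077.0, -756.0, -218.0], [-230.0, 215.0, 1641.0]), (286, [563.0, -242.0, 95.0], [-20.0, -31.0, 44.0]), (302, [560.0, -231.0, 96.0], [-10.0, -32.0, 38.0]), (318, [562.0, -221.0, 96.0], [0.0, -32.0, 39.0]), (334, [569.0, -212.0, 95.0], [10.0, -31.0, 44.0]), (350, [2069.0, -368.0, -201.0], [150.0, 203.0, 1556.0]), (366, [2081.0, -295.0, -201.0], [223.0, 203.0, 1554.0])]
240 [(270, [2082.0, -756.0, -24.0], [-228.0, 399.0, 1579.0]), (286, [564.0, -242.0, 120.0], [-20.0, -7.0, 36.0]), (302, [565.0, -232.0, 120.0], [-10.0, -7.0, 35.0]), (318, [567.0, -222.0, 120.0], [0.0, -7.0, 35.0]), (334, [568.0, -212.0, 120.0], [10.0, -7.0, 35.0]), (350, [2076.0, -370.0, -17.0], [149.0, 379.0, 1500.0]), (366, [2082.0, -298.0, -16.0], [221.0, 377.0, 1493.0])]
```

View pics/w19.png

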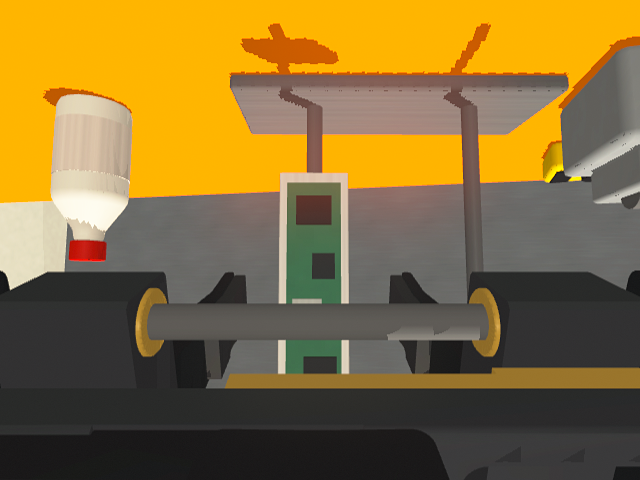

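```bash
python3 -m creep '[[0.065,[-0.002,0.004,0.01],[0,0,0]],[0.065,[-0.002,0.008,0.022],[0,0,0]],[0.065,[-0.002,0.013,0.037],[0,0,0]],[0.065,[-0.002,0.018,0.052],[0,0,0]],[0.065,[-0.002,0.0225,0.067],[0,0,0]],[0.065,[-0.002,0.0258,0.077],[0,0,0]],[0.065,[-0.002,0.0258,0.077],[0,0,0]],[0.065,[-0.002,0.0258,0.077],[0,0,0]],[0.065,[-0.002,0.0258,0.077],[0,0,0]],[0.065,[-0.002,0.0258,0.077],[0,0,0]]]' 45
python3 -m creep '[[0.055,[0,0,0],[0,0,0]],[0.05,[0,0,0],[0,0,0]],[0.046,[0,0,0],[0,0,0]],[0.04,[0,0,0],[0,0,0]],[0.035,[0,0,0],[0,0,0]],[0.035,[0,0,0],[0,0,0]],[0.035,[0,0,0],[0,0,0]],[0.035,[0,0,0],[0,0,0]],[0.035,[0,0,0],[0,0,0]],[0.035,[0,0,0],[0,0,0]]]' 45
python3 - <<'E'
from h import *
plant_(tip()+[0,0,17])
snap("wrist","w20")
E
```

```text
time: 37.5
position: [615.8, -234.2, 135.7]
orientation: [[0.195, 0.336, 0.921], [0.981, -0.067, -0.183], [0.0, 0.939, -0.343]]
wrist_force: [-0.1, -0.3, -0.8]
width: 64.7
time: 38.5
position: [616.4, -234.3, 135.9]
orientation: [[0.195, 0.335, 0.922], [0.981, -0.066, -0.183], [-0.0, 0.94, -0.342]]
wrist_force: [-0.1, -0.2, 0.5]
width: 43.4
tip [ 583.7 -227.8  148. ] f [-0.1 -0.2  0.5] w 43.4 t 38.5 pos [ 616.4 -234.3  135.9] shift [-0.0, 0.016, -0.0058] rot [0.0, 0.0, 0.0] rowsT 0.3 rowsR 0.0
```

View pics/w20.png

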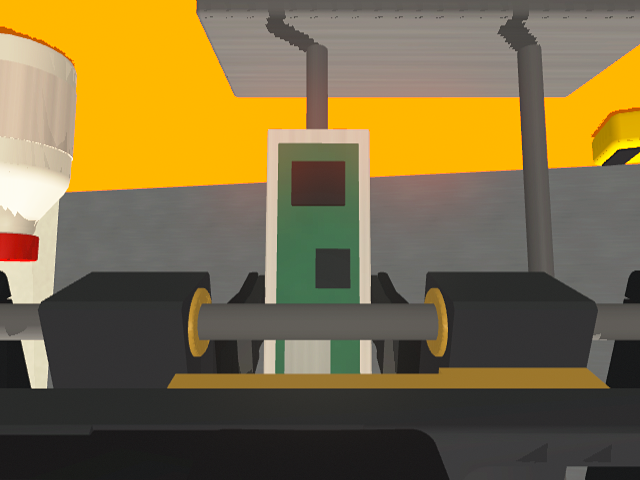

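```bash
python3 -m creep '[[0.035,[0,0.004,-0.0015],[0,0,0]],[0.035,[0,0.01,-0.0036],[0,0,0]],[0.035,[0,0.016,-0.0058],[0,0,0]],[0.035,[0,0.016,-0.0058],[0,0,0]],[0.035,[0,0.016,-0.0058],[0,0,0]],[0.035,[0,0.016,-0.0058],[0,0,0]],[0.035,[0,0.016,-0.0058],[0,0,0]],[0.035,[0,0.016,-0.0058],[0,0,0]],[0.035,[0,0.016,-0.0058],[0,0,0]],[0.035,[0,0.016,-0.0058],[0,0,0]]]' 45
python3 -m creep '[[0.035,[0,-0.003,-0.0085],[0,0,0]],[0.035,[0,-0.0069,-0.0188],[0,0,0]],[0.035,[0,-0.0103,-0.0282],[0,0,0]],[0.035,[0,-0.0138,-0.0376],[0,0,0]],[0.035,[0,-0.0172,-0.047],[0,0,0]],[0.035,[0,-0.0206,-0.0564],[0,0,0]],[0.035,[0,-0.0241,-0.0658],[0,0,0]],[0.035,[0,-0.0275,-0.0752],[0,0,0]],[0.035,[0,-0.0275,-0.0752],[0,0,0]],[0.035,[0,-0.0275,-0.0752],[0,0,0]]]' 45
python3 - <<'E'
from h import *
snap("wrist","w21")
plant_([430,-80,270],10,25)
plant_([450,0,300],45,40)
E
```

```text
time: 39.55
position: [616.3, -234.3, 152.6]
orientation: [[0.195, 0.336, 0.922], [0.981, -0.067, -0.183], [0.0, 0.94, -0.342]]
wrist_force: [-0.7, -0.0, -1.7]
width: 43.5
time: 40.55
position: [537.9, -219.1, 153.0]
orientation: [[0.196, 0.335, 0.922], [0.981, -0.066, -0.184], [-0.0, 0.94, -0.342]]
wrist_force: [0.2, 0.5, -2.5]
width: 43.6
tip [ 505.4 -212.6  165.1] f [ 0.6  0.2 -1.8] w 43.7 t 40.6 pos [ 538.1 -219.2  153. ] shift [0.127, 0.0607, -0.1318] rot [4.97, 19.66, -8.11] rowsT 3.9 rowsR 2.5
tip [ 505.4 -212.6  165.1] f [ 0.6  0.2 -1.8] w 43.7 t 40.6 pos [ 538.1 -219.2  153. ] shift [0.2203, 0.0778, -0.1497] rot [18.38, 48.98, -28.23] rowsT 5.5 rowsR 6.9
```

View pics/w21.png

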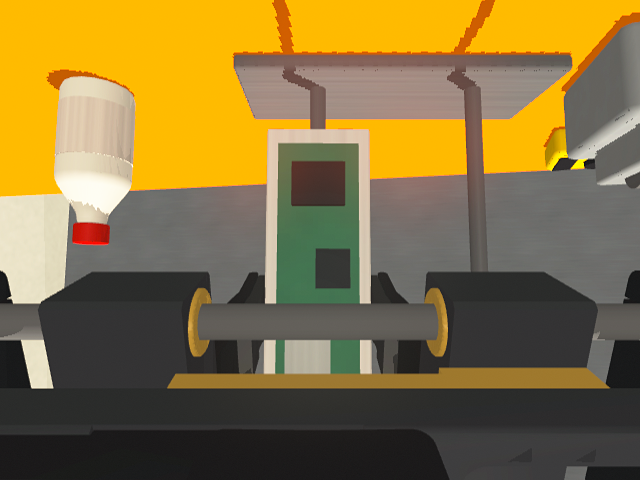

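```bash
python3 -m creep '[[0.035,[0,0.015,-0.045],[0,0,0]],[0.035,[0.02,0.03,-0.08],[2,4,-2]],[0.035,[0.05,0.05,-0.11],[4,10,-6]],[0.035,[0.08,0.078,-0.13],[6,16,-9]],[0.035,[0.115,0.078,-0.145],[8,22,-13]],[0.035,[0.15,0.078,-0.15],[11,28,-16]],[0.035,[0.185,0.078,-0.15],[13,34,-20]],[0.035,[0.22,0.078,-0.15],[15,40,-23]],[0.035,[0.22,0.078,-0.15],[17,46,-26]],[0.035,[0.22,0.078,-0.15],[18.4,49,-28.2]]]' 45
python3 - <<'E'
from h import *
place(25,-24,115,120,[.5,-68.4,-14.7],20)
E
```

```text
time: 41.6
position: [469.3, 21.6, 277.9]
orientation: [[-0.714, 0.452, 0.534], [0.7, 0.458, 0.548], [0.003, 0.766, -0.643]]
wrist_force: [0.7, -0.4, -2.2]
width: 43.7
now B rack x -240.5 y 166.6 z 235.0 f [ 0.7 -0.4 -2.2] w 43.7 q [-12.  -6. -21. -51. -57. -10.]
t 41.6 pos [469.3  21.6 277.9] shift [0.1918, -0.0008, 0.1939] rot [4.67, 39.0, -35.96] rowsT 5.5 rowsR 6.2
```

```bash
python3 -m creep '[[0.035,[0.01,0,0.01],[0.6,5,-4.5]],[0.035,[0.03,0,0.03],[1.2,10,-9]],[0.035,[0.055,0,0.055],[1.8,15,-13.8]],[0.035,[0.08,0,0.08],[2.4,20,-18.4]],[0.035,[0.105,0,0.105],[3,25,-23]],[0.035,[0.13,0,0.13],[3.6,30,-27.6]],[0.035,[0.155,0,0.155],[4.2,35,-32.2]],[0.035,[0.18,0,0.18],[4.7,39,-36]],[0.035,[0.192,-0.001,0.194],[4.7,39,-36]],[0.035,[0.192,-0.001,0.194],[4.7,39,-36]]]' 45
python3 - <<'E'
from h import *
place(25,-24,30,120,[.5,-68.4,-14.7],20)
snap("wrist","w22")
E
```

```text
time: 42.6
position: [435.3, 262.2, 150.3]
orientation: [[-0.989, -0.1, -0.105], [-0.145, 0.7, 0.699], [0.004, 0.707, -0.707]]
wrist_force: [-0.1, -0.6, -0.5]
width: 43.4
now B rack x -23.5 y 120.6 z 112.3 f [-0.1 -0.6 -0.5] w 43.4 q [ 15.  16. -13. -51. -65.  17.]
t 42.6 pos [435.3 262.2 150.3] shift [-0.0005, -0.0586, 0.0578] rot [0.0, 0.05, -0.38] rowsT 1.6 rowsR 0.0
```

View pics/w22.png

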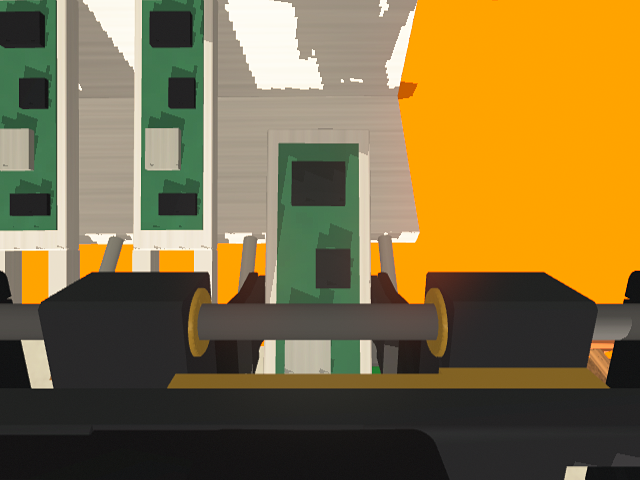

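```bash
python3 -m creep '[[0.035,[0,-0.005,0.005],[0,0,0]],[0.035,[0,-0.015,0.0148],[0,0,0]],[0.035,[0,-0.028,0.0275],[0,0,0]],[0.035,[0,-0.04,0.0395],[0,0,0]],[0.035,[0,-0.05,0.0495],[0,0,0]],[0.035,[0,-0.0586,0.0578],[0,0,0]],[0.035,[0,-0.0586,0.0578],[0,0,0]],[0.035,[0,-0.0586,0.0578],[0,0,0]],[0.035,[0,-0.0586,0.0578],[0,0,0]],[0.035,[0,-0.0586,0.0578],[0,0,0]]]' 45
python3 - <<'E'
from h import *
place(25,-26,9,120,[.5,-68.4,-14.7],20)
place(25,-30,8.5,120,[.5,-68.4,-14.7],20)
E
```

```text
time: 43.65
position: [437.9, 259.3, 70.6]
orientation: [[-0.99, -0.102, -0.097], [-0.141, 0.701, 0.7], [-0.003, 0.706, -0.708]]
wrist_force: [-0.6, 0.6, -2.2]
width: 43.6
now B rack x -26.8 y 118.5 z 32.7 f [-0.6  0.6 -2.2] w 43.6 q [ 14.  23. -17. -55. -60.  27.]
t 43.65 pos [437.9 259.3  70.6] shift [0.0021, -0.0161, 0.0172] rot [-0.07, 0.51, -0.25] rowsT 0.5 rowsR 0.1
now B rack x -26.8 y 118.5 z 32.7 f [-0.6  0.6 -2.2] w 43.6 q [ 14.  23. -17. -55. -60.  27.]
t 43.65 pos [437.9 259.3  70.6] shift [0.002, -0.0193, 0.0148] rot [-0.07, 0.51, -0.25] rowsT 0.5 rowsR 0.1
```

```bash
python3 -m creep '[[0.035,[0.001,-0.004,0.004],[0,0.5,-0.2]],[0.035,[0.002,-0.008,0.009],[0,0.5,-0.2]],[0.035,[0.002,-0.012,0.0135],[0,0.5,-0.2]],[0.035,[0.002,-0.0161,0.0172],[0,0.5,-0.2]],[0.035,[0.002,-0.0175,0.0164],[0,0.5,-0.2]],[0.035,[0.002,-0.0185,0.0156],[0,0.5,-0.2]],[0.035,[0.002,-0.0193,0.0148],[0,0.5,-0.2]],[0.035,[0.002,-0.0193,0.0148],[0,0.5,-0.2]],[0.035,[0.002,-0.0193,0.0148],[0,0.5,-0.2]],[0.035,[0.002,-0.0193,0.0148],[0,0.5,-0.2]]]' 45
python3 - <<'E'
from h import *
place(29.5,-30,7,120,[.5,-68.4,-14.7],20)
E
```

```text
time: 44.65
position: [435.6, 256.2, 45.9]
orientation: [[-0.989, -0.104, -0.108], [-0.15, 0.7, 0.699], [0.003, 0.707, -0.707]]
wrist_force: [-1.0, 3.6, -2.8]
width: 43.5
now B rack x -29.5 y 120.9 z 8.0 f [-1.   3.6 -2.8] w 43.5 q [ 13.  26. -17. -56. -59.  31.]
t 44.65 pos [435.6 256.2  45.9] shift [-0.0008, -0.0024, 0.0056] rot [4.47, -0.09, -0.12] rowsT 0.1 rowsR 0.5
```

```bash
python3 -m creep '[[0.035,[0,-0.001,0.0012],[0,0,0]],[0.035,[0,-0.0015,0.0025],[1,0,0]],[0.035,[0,-0.002,0.0035],[1.7,0,0]],[0.035,[0,-0.0024,0.0045],[2.5,0,0]],[0.035,[0,-0.0027,0.0053],[3.2,0,0]],[0.035,[0,-0.0029,0.006],[4,0,0]],[0.035,[0,-0.003,0.0063],[4.5,0,0]],[0.035,[0,-0.003,0.0063],[4.5,0,0]],[0.035,[0,-0.003,0.0063],[4.5,0,0]],[0.035,[0,-0.003,0.0063],[4.5,0,0]]]' 45
python3 - <<'E'
from h import *
place(29.5,-30,7,120,[.5,-68.4,-14.7],20)
E
```

```text
time: 45.65
position: [435.6, 258.9, 39.7]
orientation: [[-0.989, -0.113, -0.098], [-0.15, 0.752, 0.641], [0.001, 0.649, -0.761]]
wrist_force: [-1.4, 5.3, 1.4]
width: 43.3
now B rack x -29.7 y 120.4 z 6.5 f [-1.4  5.3  1.4] w 43.3 q [ 17.  24. -18. -52. -55.  26.]
t 45.65 pos [435.6 258.9  39.7] shift [-0.0003, 0.0001, -0.0006] rot [-0.05, -0.05, -0.06] rowsT 0.0 rowsR 0.0
```

```bash
python3 -m creep '[[0.046,[0,0,0],[0,0,0]],[0.05,[0,0,0],[0,0,0]],[0.056,[0,0,0],[0,0,0]],[0.06,[0,0,0],[0,0,0]],[0.06,[0,0,0],[0,0,0]],[0.06,[0,0,0],[0,0,0]],[0.06,[0,0,-0.01],[0,0,0]],[0.06,[0,0,-0.03],[0,0,0]],[0.06,[0,0,-0.06],[0,0,0]],[0.06,[0,0,-0.1],[0,0,0]]]' 45
python3 - <<'E'
from h import *
s,p,d=snap("wrist","w23");C=cam("wrist",s);P=cloud(C,d);snap("scene","s23")
for v in range(150,275,12):print(v,[(np.array([(P[v,u]-RO)@RX,(P[v,u]-RO)@RY,P[v,u][2]])).round(0).tolist() for u in (302,)])
E
```

```text
time: 46.65
position: [444.5, 193.1, 115.5]
orientation: [[-0.989, -0.111, -0.101], [-0.15, 0.753, 0.64], [0.005, 0.648, -0.762]]
wrist_force: [0.4, 0.8, 0.6]
width: 59.8
150 [[-35.0, 111.0, 23.0]]
162 [[-33.0, 111.0, 33.0]]
174 [[-30.0, 111.0, 41.0]]
186 [[-22.0, 111.0, 44.0]]
198 [[-19.0, 111.0, 52.0]]
210 [[-14.0, 111.0, 58.0]]
222 [[-11.0, 111.0, 66.0]]
234 [[-7.0, 111.0, 73.0]]
246 [[-1.0, 111.0, 79.0]]
258 [[-2.0, 111.0, 89.0]]
270 [[2.0, 111.0, 95.0]]
```

View pics/w23.png

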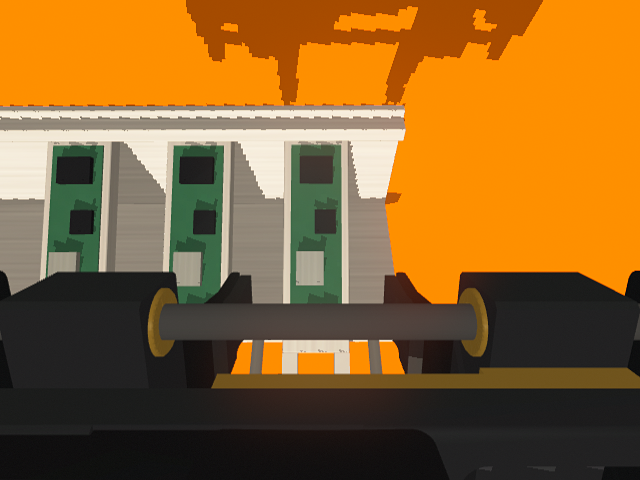

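View pics/s23.png

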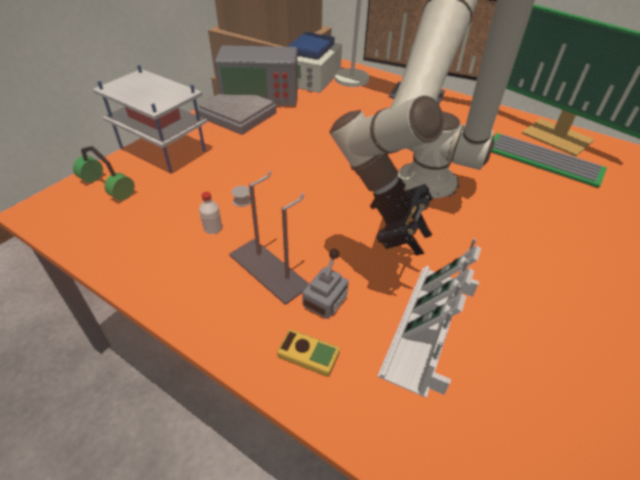

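```bash
python3 - <<'E'
from h import *
s,p,d=snap("top","t23");C=cam("top");P=cloud(C,d)
K=P[215:250,295:325].reshape(-1,3);K=K[np.isfinite(K).all(1)];k=K[K[:,2]>130];print("knob",k.mean(0).round(1),k[:,2].max(),len(k))
b=K[(K[:,2]>50)&(K[:,2]<70)];Q=P[190:260,280:340].reshape(-1,3);Q=Q[(Q[:,2]>50)&(Q[:,2]<68)];print("box",cv2.minAreaRect(np.float32(Q[:,:2])))
plant_([500,60,260],45,80)
cv2.imwrite("pics/t23z.png",cv2.resize(p[140:350,160:440,::-1],None,fx=2.8,fy=2.8,interpolation=cv2.INTER_CUBIC))
E
```

```text
knob [556.   -0.  315.3] 460.75105695444006 190
box ((633.513427734375, 4.425079345703125), (98.94499969482422, 82.95101165771484), 1.2823983430862427)
tip [450.5 170.  144.6] f [ 0.8  0.5 -0.1] w 59.9 t 46.8 pos [447.2 192.8 117.5] shift [-0.0379, -0.0336, -0.1696] rot [28.22, -22.86, 49.01] rowsT 3.5 rowsR 7.1
```

View pics/t23z.png

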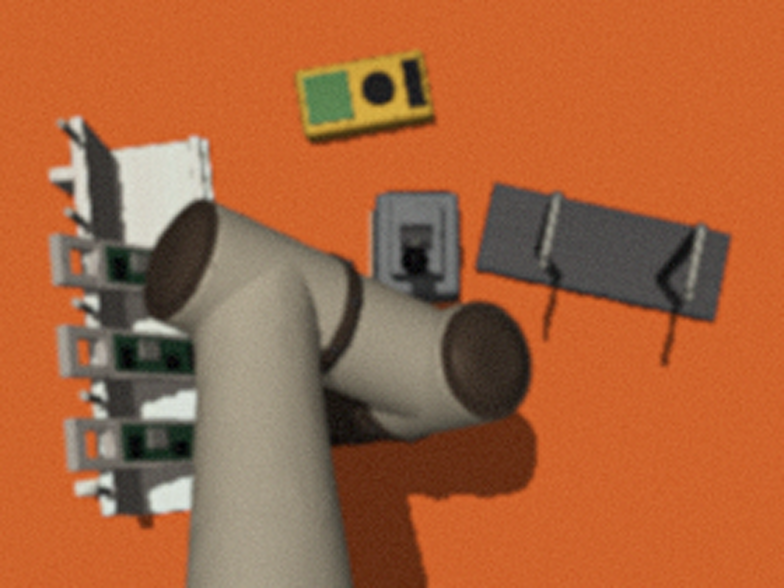

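```bash
python3 -m creep '[[0.03,[0,0,-0.04],[0,0,0]],[0.02,[0,0,-0.08],[3,-2,5]],[0.01,[0,-0.01,-0.12],[7,-6,12]],[0,[-0.01,-0.02,-0.15],[11,-9,19]],[0,[-0.02,-0.03,-0.17],[15,-12,26]],[0,[-0.03,-0.033,-0.17],[19,-15,33]],[0,[-0.038,-0.034,-0.17],[23,-18.5,40]],[0,[-0.038,-0.034,-0.17],[28.2,-22.9,49]],[0,[-0.038,-0.034,-0.17],[28.2,-22.9,49]],[0,[-0.038,-0.034,-0.17],[28.2,-22.9,49]]]' 30
python3 - <<'E'
from h import *
plant_([545,1,200],1,90)
plant_([545,1,132],1,90)
E
```

```text
time: 47.8
position: [502.5, 66.5, 221.5]
orientation: [[-0.711, 0.694, 0.115], [0.703, 0.7, 0.122], [0.004, 0.168, -0.986]]
wrist_force: [-0.3, 0.3, -0.3]
width: 1.0
tip [498.4  62.1 256.5] f [-0.3  0.3 -0.3] w 1.0 t 47.8 pos [502.5  66.5 221.5] shift [-0.0765, -0.0259, 0.0531] rot [9.09, -3.96, 44.17] rowsT 1.9 rowsR 5.3
tip [498.4  62.1 256.5] f [-0.3  0.3 -0.3] w 1.0 t 47.8 pos [502.5  66.5 221.5] shift [-0.0768, -0.0373, 0.1201] rot [9.09, -3.96, 44.17] rowsT 2.9 rowsR 5.3
```

```bash
python3 -m creep '[[0,[-0.02,-0.006,0.01],[1.5,-0.6,7]],[0,[-0.04,-0.013,0.02],[3,-1.3,14]],[0,[-0.06,-0.02,0.035],[4.5,-2,22]],[0,[-0.0765,-0.0259,0.0531],[6,-2.6,29]],[0,[-0.0765,-0.0259,0.0531],[7.5,-3.3,37]],[0,[-0.0765,-0.0259,0.0531],[9.1,-4,44.2]],[0,[-0.0768,-0.031,0.08],[9.1,-4,44.2]],[0,[-0.0768,-0.0373,0.1201],[9.1,-4,44.2]],[0,[-0.0768,-0.0373,0.1201],[9.1,-4,44.2]],[0,[-0.0768,-0.0373,0.1201],[9.1,-4,44.2]]]' 30
python3 - <<'E'
from h import *
plant_([645,2,130],1,90)
snap("scene","s24")
p=cv2.imread("pics/s24.png");cv2.imwrite("pics/s24z.png",cv2.resize(p[180:360,240:460],None,fx=3,fy=3,interpolation=cv2.INTER_CUBIC))
E
```

```text
time: 48.8
position: [546.0, -0.9, 97.4]
orientation: [[-0.014, 1.0, 0.001], [1.0, 0.014, -0.0], [-0.0, 0.001, -1.0]]
wrist_force: [1.3, 0.2, 1.1]
width: 0.7
tip [546.   -0.9 132.9] f [1.3 0.2 1.1] w 0.7 t 48.8 pos [546.   -0.9  97.4] shift [0.0016, 0.099, 0.003] rot [0.03, 0.01, -0.2] rowsT 2.0 rowsR 0.0
```

View pics/s24z.png

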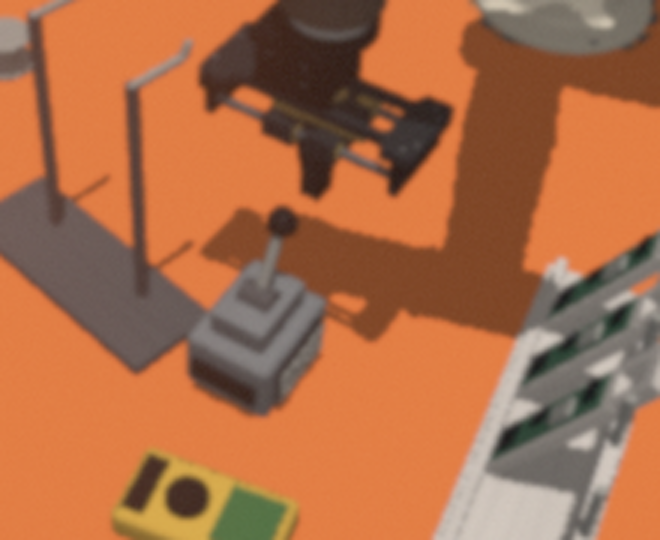

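```bash
python3 -m creep '[[0,[0,-0.03,0],[0,0,0]],[0,[0,-0.05,0],[0,0,-6]],[0,[0.003,-0.05,0],[0,0,-14]],[0,[0.003,-0.05,0],[0,0,-22]],[0,[0.003,-0.05,0],[0,0,-30]],[0,[0.003,-0.05,0],[0,0,-38]],[0,[0.003,-0.05,0],[0,0,-46]],[0,[0.003,-0.05,0],[0,0,-54]],[0,[0.003,-0.05,0],[0,0,-62]],[0,[0.003,-0.05,0],[0,0,-70]]]' 30
python3 - <<'E'
from h import *
plant_([560,1,130],90,90)
plant_([650,1,130],90,90)
E
```

```text
time: 49.85
position: [497.8, 2.3, 100.0]
orientation: [[-0.946, 0.323, 0.007], [0.323, 0.946, 0.002], [-0.006, 0.004, -1.0]]
wrist_force: [-0.5, -0.6, -0.1]
width: 0.1
tip [497.5   2.2 135.5] f [-0.5 -0.6 -0.1] w 0.1 t 49.85 pos [497.8   2.3 100. ] shift [-0.0593, 0.0189, 0.0059] rot [0.17, 0.38, -18.86] rowsT 1.2 rowsR 2.2
tip [497.5   2.2 135.5] f [-0.5 -0.6 -0.1] w 0.1 t 49.85 pos [497.8   2.3 100. ] shift [-0.1444, 0.0479, 0.0066] rot [0.17, 0.38, -18.86] rowsT 3.0 rowsR 2.2
```

```bash
python3 -m creep '[[0,[0,0,0],[0,0,-8]],[0,[-0.01,0.003,0.002],[0,0.3,-15]],[0,[-0.03,0.01,0.004],[0.1,0.4,-18.9]],[0,[-0.045,0.015,0.006],[0.1,0.4,-18.9]],[0,[-0.0593,0.0189,0.006],[0.1,0.4,-18.9]],[0,[-0.0593,0.0189,0.006],[0.1,0.4,-18.9]],[0,[-0.0593,0.0189,0.006],[0.1,0.4,-18.9]],[0,[-0.0593,0.0189,0.006],[0.1,0.4,-18.9]],[0,[-0.0593,0.0189,0.006],[0.1,0.4,-18.9]],[0,[-0.0593,0.0189,0.006],[0.1,0.4,-18.9]]]' 30
python3 - <<'E'
from h import *
s,p,d=snap("wrist","w25");C=cam("wrist",s);P=cloud(C,d)
plant_([640,1.5,130],90,90)
E
```

```text
time: 50.85
position: [558.0, 0.3, 91.9]
orientation: [[-1.0, 0.006, -0.005], [0.006, 1.0, -0.0], [0.005, -0.0, -1.0]]
wrist_force: [0.1, 0.1, 0.0]
width: 0.0
tip [5.582e+02 3.000e-01 1.273e+02] f [0.2 0.2 0.4] w 0.4 t 50.9 pos [5.58e+02 3.00e-01 9.18e+01] shift [-0.0819, 0.0017, -0.0031] rot [-0.01, -0.27, -0.32] rowsT 1.6 rowsR 0.0
```

View pics/w25.png

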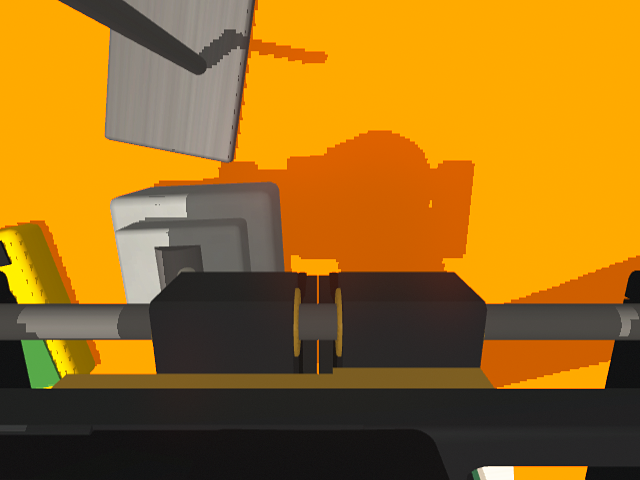

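```bash
python3 -m creep '[[0,[-0.008,0.001,-0.001],[0,0,0]],[0,[-0.016,0.0017,-0.002],[0,0,0]],[0,[-0.024,0.0017,-0.003],[0,0,0]],[0,[-0.032,0.0017,-0.003],[0,0,0]],[0,[-0.04,0.0017,-0.003],[0,0,0]],[0,[-0.048,0.0017,-0.003],[0,0,0]],[0,[-0.056,0.0017,-0.003],[0,0,0]],[0,[-0.064,0.0017,-0.003],[0,0,0]],[0,[-0.072,0.0017,-0.003],[0,0,0]],[0,[-0.072,0.0017,-0.003],[0,0,0]]]' 30
python3 - <<'E'
from h import *
plant_([645,1.5,130],90,90)
E
```

```text
time: 51.9
position: [631.6, 1.6, 93.8]
orientation: [[-1.0, 0.006, -0.004], [0.006, 1.0, -0.0], [0.004, -0.0, -1.0]]
wrist_force: [-0.2, 0.3, -0.2]
width: 0.1
tip [631.7   1.6 129.3] f [-0.2  0.3 -0.2] w 0.1 t 51.9 pos [631.6   1.6  93.8] shift [-0.0134, 0.0, -0.0008] rot [-0.01, -0.25, -0.34] rowsT 0.3 rowsR 0.0
```

```bash
python3 - <<'E'
from h import *
snap("scene","s26")
p=cv2.imread("pics/s26.png");cv2.imwrite("pics/s26z.png",cv2.resize(p[200:330,270:410],None,fx=5,fy=4.5,interpolation=cv2.INTER_CUBIC))
E
```

```text
(no output)
```

View pics/s26z.png

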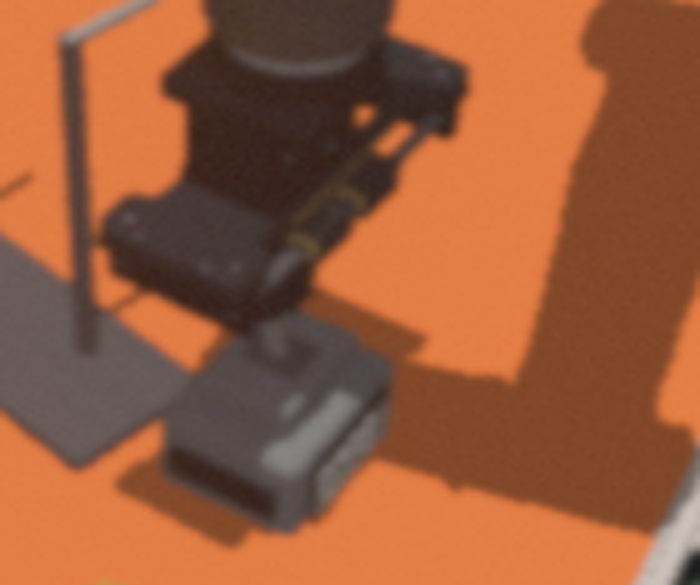

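```bash
python3 -m creep '[[0,[-0.002,0,0],[0,0,0]],[0,[-0.004,0,0],[0,0,0]],[0,[-0.006,0,0],[0,0,0]],[0,[-0.008,0,0],[0,0,0]],[0,[-0.01,0,0],[0,0,0]],[0,[-0.01,0,0],[0,0,0]],[0,[-0.01,0,0],[0,0,0]],[0,[-0.01,0,0],[0,0,0]],[0,[-0.01,0,0],[0,0,0]],[0,[-0.01,0,0],[0,0,0]]]' 30
python3 - <<'E'
from h import *
plant_([645,1.5,130],90,90)
E
```

```text
time: 52.95
position: [640.6, 1.5, 94.4]
orientation: [[-1.0, 0.006, -0.004], [0.006, 1.0, -0.0], [0.004, -0.0, -1.0]]
wrist_force: [-0.1, 0.0, 0.2]
width: 0.2
tip [640.7   1.5 129.9] f [-0.1  0.   0.2] w 0.2 t 52.95 pos [640.6   1.5  94.4] shift [-0.0044, 0.0, -0.0002] rot [-0.01, -0.25, -0.33] rowsT 0.1 rowsR 0.0
```

```bash
python3 -m creep '[[0,[-0.001,0,0],[0,0,0]],[0,[-0.002,0,0],[0,0,0]],[0,[-0.003,0,0],[0,0,0]],[0,[-0.004,0,0],[0,0,0]],[0,[-0.005,0,0],[0,0,0]],[0,[-0.005,0,0],[0,0,0]],[0,[-0.005,0,0],[0,0,0]],[0,[-0.005,0,0],[0,0,0]],[0,[-0.005,0,0],[0,0,0]],[0,[-0.005,0,0],[0,0,0]]]' 30
python3 -m creep '[[0,[-0.001,0,0],[0,0,0]],[0,[-0.002,0,0],[0,0,0]],[0,[-0.003,0,0],[0,0,0]],[0,[-0.004,0,0],[0,0,0]],[0,[-0.004,0,0],[0,0,0]],[0,[-0.004,0,0],[0,0,0]],[0,[-0.004,0,0],[0,0,0]],[0,[-0.004,0,0],[0,0,0]],[0,[-0.004,0,0],[0,0,0]],[0,[-0.004,0,0],[0,0,0]]]' 30
```

```text
time: 53.95
position: [645.4, 1.4, 94.2]
orientation: [[-1.0, 0.006, -0.005], [0.006, 1.0, -0.0], [0.005, -0.0, -1.0]]
wrist_force: [-0.9, 0.1, -0.2]
width: 0.6
time: 54.95
position: [646.2, 1.3, 93.9]
orientation: [[-1.0, 0.006, -0.012], [0.006, 1.0, -0.001], [0.012, -0.001, -1.0]]
wrist_force: [-7.8, 1.0, 3.6]
width: 0.8
```

```bash
python3 -m creep '[[0,[-0.001,0,0],[0,0,0]],[0,[-0.002,0,0],[0,0,0]],[0,[-0.002,0,0],[0,0,0]],[0,[0.01,0,0],[0,0,0]],[0,[0.03,0,0],[0,0,0]],[0,[0.06,0,0],[0,0,0]],[0,[0.09,0,0],[0,0,0]],[0,[0.12,0,-0.02],[0,0,0]],[0,[0.15,0,-0.06],[0,0,0]],[0,[0.18,0,-0.1],[0,0,0]]]' 30
python3 - <<'E'
from h import *
s=manip.read_state();print(s["position"],s["wrist_force"])
s,p,d=snap("scene","s27");cv2.imwrite("pics/s27z.png",cv2.resize(p[180:400,240:500,::-1],None,fx=2.7,fy=2.7,interpolation=cv2.INTER_CUBIC))
s,p,d=snap("wrist","w27");C=cam("wrist",s);P=cloud(C,d);np.save("pics/P27.npy",P)
E
```

```text
time: 55.95
position: [469.4, 2.4, 196.2]
orientation: [[-1.0, 0.006, -0.004], [0.006, 1.0, -0.001], [0.004, -0.001, -1.0]]
wrist_force: [1.3, 0.6, 0.7]
width: 0.3
[469.41796938   2.39886137 196.17696561] [1.28624402 0.61184489 0.71280106]
```

View pics/s27z.png

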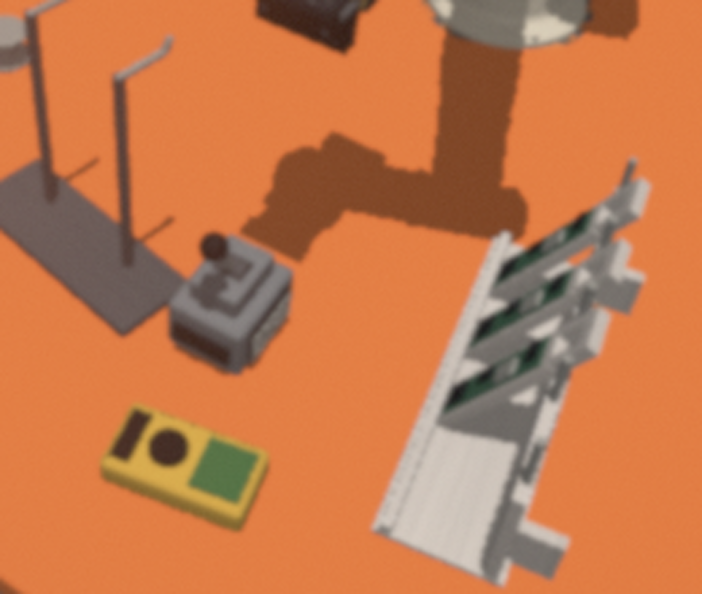

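View pics/w27.png

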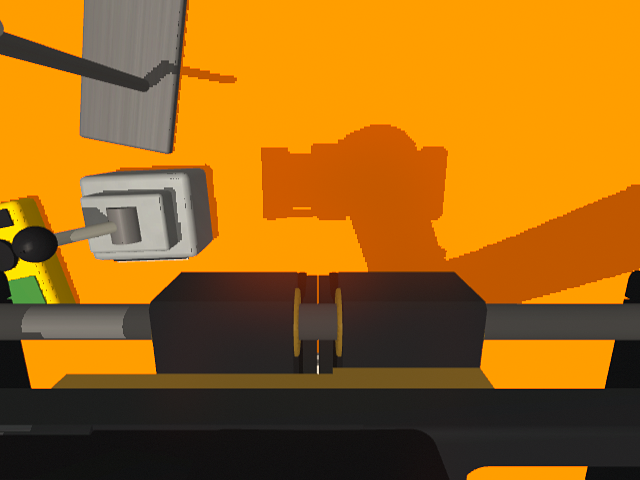

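```bash
python3 - <<'E'
import numpy as np,cv2
from h import *
P=np.load("pics/P27.npy");print(P[238:252:4,28:46:6].reshape(-1,3).round(1).tolist())
a=np.load("pics/w27.npz");C=cam("wrist",dict(position=a["pos"],orientation=a["ori"]))
print([ray(C,(37,244),z).round(1).tolist() for z in (135,143)])
s,p,d=snap("top","t27");C=cam("top")
cv2.imwrite("pics/t27z.png",cv2.resize(p[140:350,160:440,::-1],None,fx=2.8,fy=2.8,interpolation=cv2.INTER_CUBIC))
P=cloud(C,d)[205:250,290:330].reshape(-1,3);k=P[(P[:,2]>115)&(P[:,2]<170)];print("knob top view",k.mean(0),k[:,2].max(),len(k))
E
```

```text
[[663.3, -2.6, 155.0], [660.6, -2.2, 153.3], [659.1, -1.3, 149.9], [662.9, -0.2, 156.3], [659.7, 0.1, 155.2], [658.6, 1.2, 151.4], [663.1, 2.5, 156.7], [660.2, 2.9, 155.2], [658.1, 3.6, 152.7], [663.8, 5.3, 156.5], [661.5, 6.0, 154.3], [658.5, 6.4, 152.8]]
[[[673.6, 7.1, 135.0]], [[667.4, 4.9, 143.0]]]
knob top view [660.7217866    2.16268064 145.00305214] 159.0288298144792 85
```

View pics/t27z.png

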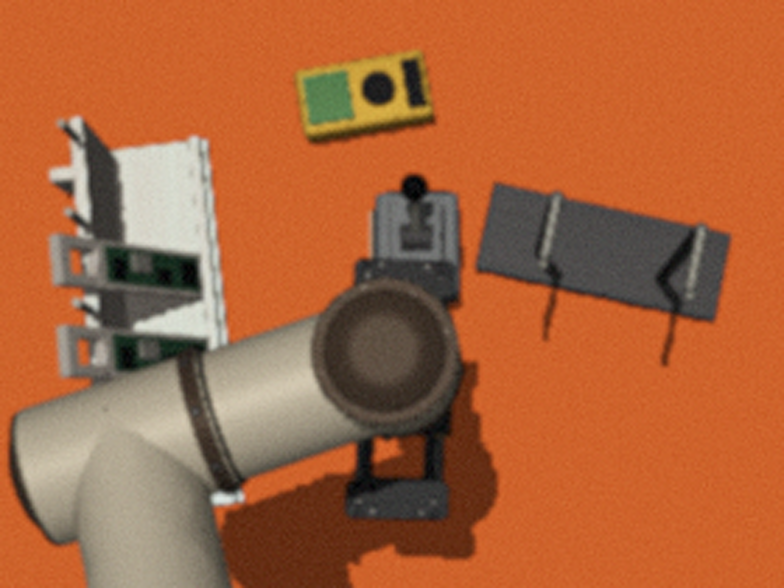

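```bash
python3 -c "
from plant import manip
s=manip.read_state();print(s['time'],s['wrist_force']);print(manip.job_done())"
```

```text
56.1 [ 0.85008674  0.36100182 -0.56576995]
the job is handed in; nothing more can be done
None
```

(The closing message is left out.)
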